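# Fetch the universal-joint cross from its lidded bin and ring it out

### The job

The steering column needs a new universal-joint cross. In the row of shut bins, pry up by its tab only the lid that carries the plus-shaped cross sample and swing it right over, take out the loose cross and set it down flat in the empty bay of the parts tray without dropping it; then press the desk bell's plunger fully down to its stop, without slamming it, and let it spring back so the fitter knows it is ready. The opened lid may stay open; leave the other lids shut and everything else where it is.

Things in the scene. Friction and masses are not known exactly. Their poses are not given: they have to be found in the camera images.
- hinge_cross (a point): Grey compartment whose lid bears a steel sample of a plus-shaped universal-joint cross (36 mm over its trunnions, 14 mm thick): middle of the hinge line, on the box's far rim, level with the shut lid's underside, 53 mm above the table. x: from tab to hinge, y: along the row, z: up. Box 86 (x) by 96 (y) by 40 mm high, 3 mm walls; inner floor 15 mm above the table; front wall's face at x = -86 mm.
- tab_cross (a point): Pry tab of the lid with the cross sample: middle of its outer end, on the underside; moves with the lid. It is 44 mm wide, 4 mm thick, juts 14 mm out from the box's front wall, 100 mm from the hinge, free underneath down to the 12 mm thick board, 40 mm lower, that carries the row.
- lid_cross (a joint): Angle of the lid with the cross sample: 0 shut, 1.57 upright, 2.0 at its stop. It swings up and back, away from its tab side. A stiff hinge (0.12 Nm, about 1 to 2 N at the tab) keeps it where it is left. A 4 mm plate; the sample stands up to 18 mm above it.
- hinge_bolt (a point): Grey compartment whose lid bears a steel sample of a hex bolt lying down (43 mm long): middle of the hinge line, on the box's far rim, level with the shut lid's underside, 53 mm above the table. x: from tab to hinge, y: along the row, z: up. Box 86 (x) by 96 (y) by 40 mm high, 3 mm walls; inner floor 15 mm above the table; front wall's face at x = -86 mm.
- tab_bolt (a point): Pry tab of the lid with the bolt sample: middle of its outer end, on the underside; moves with the lid. It is 44 mm wide, 4 mm thick, juts 14 mm out from the box's front wall, 100 mm from the hinge, free underneath down to the 12 mm thick board, 40 mm lower, that carries the row.
- lid_bolt (a joint): Angle of the lid with the bolt sample: 0 shut, 1.57 upright, 2.0 at its stop. It swings up and back, away from its tab side. A stiff hinge (0.12 Nm, about 1 to 2 N at the tab) keeps it where it is left. A 4 mm plate; the sample stands up to 18 mm above it.
- hinge_nut (a point): Grey compartment whose lid bears a steel sample of a large hex nut (32 mm over corners, 10 mm thick): middle of the hinge line, on the box's far rim, level with the shut lid's underside, 53 mm above the table. x: from tab to hinge, y: along the row, z: up. Box 86 (x) by 96 (y) by 40 mm high, 3 mm walls; inner floor 15 mm above the table; front wall's face at x = -86 mm.
- tab_nut (a point): Pry tab of the lid with the nut sample: middle of its outer end, on the underside; moves with the lid. It is 44 mm wide, 4 mm thick, juts 14 mm out from the box's front wall, 100 mm from the hinge, free underneath down to the 12 mm thick board, 40 mm lower, that carries the row.
- lid_nut (a joint): Angle of the lid with the nut sample: 0 shut, 1.57 upright, 2.0 at its stop. It swings up and back, away from its tab side. A stiff hinge (0.12 Nm, about 1 to 2 N at the tab) keeps it where it is left. A 4 mm plate; the sample stands up to 18 mm above it.
- hinge_sleeve (a point): Grey compartment whose lid bears a steel sample of a smooth round sleeve lying down (42 mm long, 13 mm across): middle of the hinge line, on the box's far rim, level with the shut lid's underside, 53 mm above the table. x: from tab to hinge, y: along the row, z: up. Box 86 (x) by 96 (y) by 40 mm high, 3 mm walls; inner floor 15 mm above the table; front wall's face at x = -86 mm.
- tab_sleeve (a point): Pry tab of the lid with the sleeve sample: middle of its outer end, on the underside; moves with the lid. It is 44 mm wide, 4 mm thick, juts 14 mm out from the box's front wall, 100 mm from the hinge, free underneath down to the 12 mm thick board, 40 mm lower, that carries the row.
- lid_sleeve (a joint): Angle of the lid with the sleeve sample: 0 shut, 1.57 upright, 2.0 at its stop. It swings up and back, away from its tab side. A stiff hinge (0.12 Nm, about 1 to 2 N at the tab) keeps it where it is left. A 4 mm plate; the sample stands up to 18 mm above it.
- cross_center (a point): Centre of the loose universal-joint cross (plain steel, about 120 g), lying flat near the middle of its compartment under the lid with the cross sample: two round trunnions 14 mm thick and 36 mm long at right angles, along its x and y axes, with an 18 mm square hub; 14 mm high, its centre 7 mm above what it lies on.
- empty_bay (a point): Centre of the floor of the empty bay of the low dark steel parts tray, 4 mm above the table. Tray 190 (x) by 124 (y) mm, 22 mm high, walls 4 mm, a cross wall makes two bays. The bay is 89 mm along x and 116 mm along y; z up. It is the one farther from the robot; the other, 93 mm towards -x, holds a bearing and a cap.
- plunger_top (a point): Middle of the top of the desk bell's plunger head, a steel disc 20 mm across, 62 mm above the table when up. The bell is a steel dome 80 mm across on a black 86 mm base, 48 mm high to the plunger's collar, fixed to the bench.
- plunger (a joint): How far the bell's plunger is pressed down: 0 up, 0.007 m at its stop. The spring takes 1.5 N to start and 5 N at the stop, and returns it when let go. The stop is slightly cushioned.
- wrench: Bystander: a 160 mm steel wrench lying in front of the row. Origin at its middle, on the underside.
- screwdriver: Bystander: a 170 mm screwdriver lying on the bench. Origin at its middle, on the underside.
- oilcan: Bystander: a black plastic bottle, 60 mm across and 150 mm high. Origin at its underside centre.
- jar: Bystander: a glass jar with a steel cap, 66 mm across and 90 mm high. Origin at its underside centre.
- mug: Bystander: a white mug, 76 mm across and 90 mm high. Origin at its underside centre.
- bearing: Bystander: a ball bearing, 42 mm across and 12 mm high, in the tray's nearer bay. Origin at its underside centre.
- cap: Bystander: a round steel cap, 26 mm across and 14 mm high, in the tray's nearer bay. Origin at its underside centre.
Things that resemble listed ones, but are neither listed nor needed, are in the scene too. Leave any blue or orange look-alike of the part that bears plunger_top alone. Of the things shaped like the part that bears empty_bay, the dark steel one is meant.

How it is judged:
By the outcome, as a careful person would: the job done as asked, in the order asked, and still so for the second after the job is handed in, with the robot touching nothing.
It also fails if it takes over 61 s, if anything falls off the work surface, if the arm or the gripper's body presses on something with over 40 N, if the wrist force passes 120 N, or if a joint passes its speed limit or range.

### The arm

A 6-joint arm with a two-finger parallel gripper is mounted at the origin on the work surface. World frame = base frame: x ahead of the robot, y to its left, z up, the work surface at z = 0. Lengths are in m, angles in rad, forces in N, time in s.
With the tool pointing down it reaches from about 0.25 to 0.725 m from the base axis. Payload 4 kg.
Tool frame: the origin (TCP) lies midway between the tips of the shut fingers; the grasp point (between the pads) lies 19 mm behind it; z points along the fingers, y is the direction in which the jaws open and shut (so a half turn about z gives the same grasp; the last joint's range is limited). The gripper opens to 85 mm and grips with 20 to 120 N. Pads are 22 mm wide; open, the fingers measure 114 mm over their backs; the gripper's body (76 mm by 85 mm) begins 54 mm behind the grasp point. The pads swing forward as they close: fully open they stand 13 mm farther back than shut.
Start: joints at [-1.303, 0.241, 0.005, 1.335, 0, 1.571], TCP at [0.132, -0.482, 0.231] pointing down, gripper open.
Joint ranges: [-2.72, 2.72], [-1.05, 1.87], [-1.09, 1.28], [-1.99, 2.15], [-1.42, 1.44], [-3.14, 3.14]. Speed limits (rad/s): [2.79, 2.79, 3.14, 3.14, 3.14, 3.14].

### API

Orientations are given as a unit quaternion [x, y, z, w].
In Python, from workcell import bot, eyes, job gives the robot as it stands.
- The arm moves only by the shell command python3 -m crank 'ROWS'. ROWS is a JSON object of lists of equal length, an entry for each row: "dr": the turn, a rotation vector about the tool's x, y, z in rad, a list of three; "travel": the shift along the tool's x, y, z in m, a list of three; "hand": the finger opening in m, from 0 to 0.0854. In form: {"dr": [[wx, wy, wz], ...], "travel": [[x, y, z], ...], "hand": [hand, ...]}. A call has 1 to 10 rows; each row is the pose to reach, as a shift and turn from the pose commanded when the call began, along the tool's axes at that moment; what a row does not reach only later rows make up. A row lasts 1/8 s, in which the tool goes at most 62.5 mm and 10.7 degrees, less where a joint would pass 70% of its speed; a pose out of reach is approached as far as the arm can. A call with a gripper value outside its range is refused whole. The fingers move at their own pace and stop on an object; the grip force is fixed at half the most. Time passes only in rows, so rows that repeat a pose let the fingers close. It gives the time, the measured TCP pose, the force and the opening at its end, in the units of the state.
- bot.get_obs(): the state, without advancing time (a new reading comes with each control period).
- eyes.camera(name): name is "scene" or "top"; returns a dict with "color" (480x640x3 uint8, red, green, blue), "K" (3x3 intrinsics, pixels), "D" ([k1, k2, p1, p2, k3] as OpenCV has them; the pictures are not rectified), "R" (3x3) and "t" (3): a world point X has camera coordinates R X + t. Camera axes: x right, y down, z forward; pixel columns grow to the right and rows downward; lengths in m; the calibration is good to about 2 mm. A picture is of the moment at which its call begins. There is no depth.
- job.job_done(): hands the job in, once; it reports no verdict.
The state is a dict: "clock": time; "joint_pos": joint angles; "joint_vel": joint speeds; "tau": joint torques, N m; "eef_pos": TCP position; "tool_rot": TCP orientation; "ft_force": force on the tool from outside, world axes, zero at the start; "ft_torque": the same for the moment, N m; "grip_width": finger opening in m.
Only numpy, scipy, OpenCV 4.12 (cv2) and the standard library are available. Lean on these libraries where they do the work, as an engineer would, in place of code of your own. Each camera call takes 0.05 s, during which the arm holds its last target.

## Working session

There is one attempt and no reset: what is moved stays moved. The work goes in short steps, Python scripts to look and compute and a shell command to move; the robot and the scene stay as the last step left them, time stands still between calls to the robot, and variables do not carry over. Pictures are saved under pics/ and viewed, and the job is handed in when it is done.

```bash
ls; mkdir -p pics; python3 - <<'E'
from workcell import bot, eyes, job
import cv2,json
print(bot.get_obs())
for n in ("scene","top"):
    c=eyes.camera(n); cv2.imwrite(f"pics/{n}0.png",c["color"][:,:,::-1])
    print(n,c["K"],c["D"],c["R"],c["t"])
E
```

```text
pics
{'clock': 0.0, 'joint_pos': array([-1.30301738e+00,  2.41439041e-01,  3.73039296e-03,  1.33517670e+00,
        3.82223493e-05,  1.57081667e+00]), 'joint_vel': array([ 0.0003746 , -0.00071512, -0.00114646, -0.00011109, -0.00070452,
       -0.00128136]), 'tau': array([ 5.23391839e-05, -3.72319651e+01,  2.52406669e+01,  1.69298064e-02,
        4.54525173e-05, -9.14939164e-07]), 'eef_pos': array([ 0.13214217, -0.48157925,  0.23040228]), 'tool_rot': array([ 9.91051006e-01,  1.33479629e-01, -1.20502039e-04, -1.03771302e-03]), 'ft_force': array([-0.63825035, -0.46179686, -0.73893981]), 'ft_torque': array([-0.05076556, -0.05380553, -0.00651062]), 'grip_width': 0.08523630536130959}
scene [[555.58081085   0.         321.97991205]
 [  0.         555.58081085 243.19470949]
 [  0.           0.           1.        ]] [-0.16658396  0.          0.          0.          0.        ] [[ 0.33086629  0.94354826  0.01562599]
 [ 0.77094664 -0.26071812 -0.58109151]
 [-0.54421391  0.20431039 -0.8136882 ]] [-0.10598484 -0.33232453  1.95584294]
top [[499.40997542   0.         325.085329  ]
 [  0.         499.40997542 234.18450198]
 [  0.           0.           1.        ]] [-0.0044364  0.         0.         0.         0.       ] [[-0.00283152 -0.99987921 -0.01528215]
 [-0.98922301  0.00503785 -0.14632993]
 [ 0.14638924  0.01470312 -0.98911779]] [-0.05644435  0.47598492  1.14745681]
```

View pics/scene0.png

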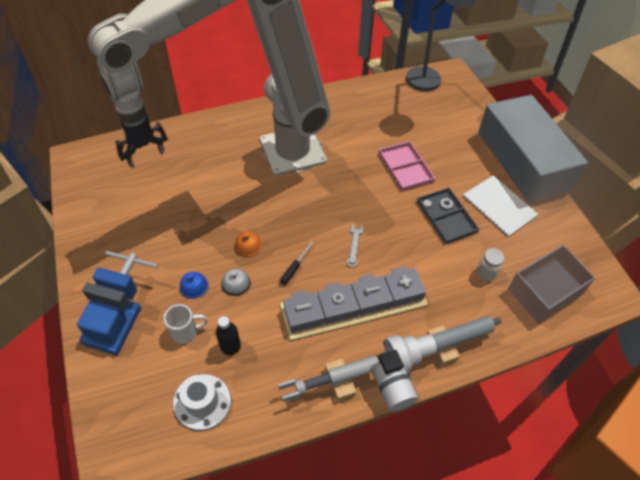

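View pics/top0.png

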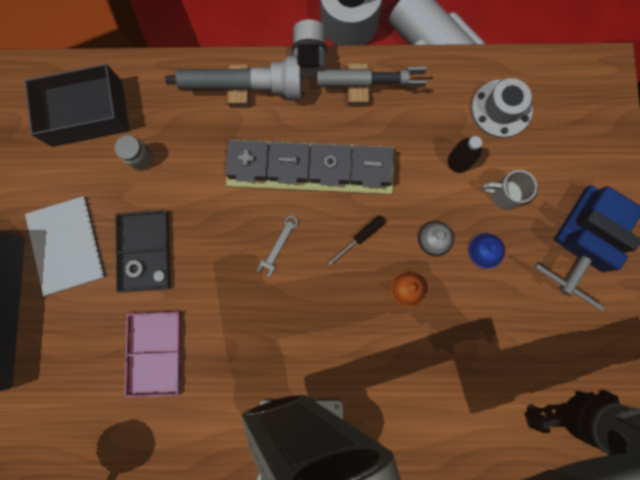

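The cross lid is the leftmost in the top view (247,158). The tray is at (143,250) with its empty bay at the far (upper) side, and the grey bell is at (436,238). I'll enlarge these.

```bash
python3 - <<'E'
import cv2
a=cv2.imread("pics/top0.png")
def crop(x0,y0,w,h,s,n):
    cv2.imwrite(n,cv2.resize(a[y0:y0+h,x0:x0+w],None,fx=s,fy=s,interpolation=cv2.INTER_CUBIC))
crop(220,130,190,70,4,"pics/c_row.png")
crop(105,200,80,100,6,"pics/c_tray.png")
crop(400,205,80,70,8,"pics/c_bell.png")
E
```

```text
(no output)
```

View pics/c_row.png

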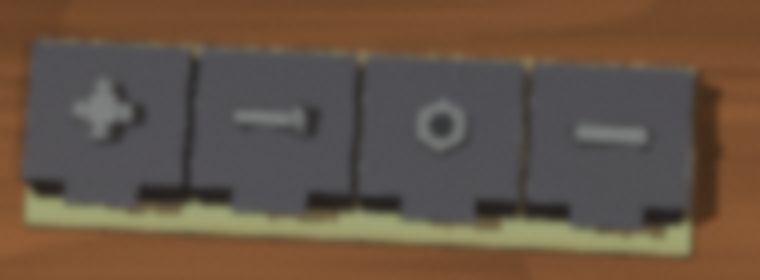

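View pics/c_tray.png

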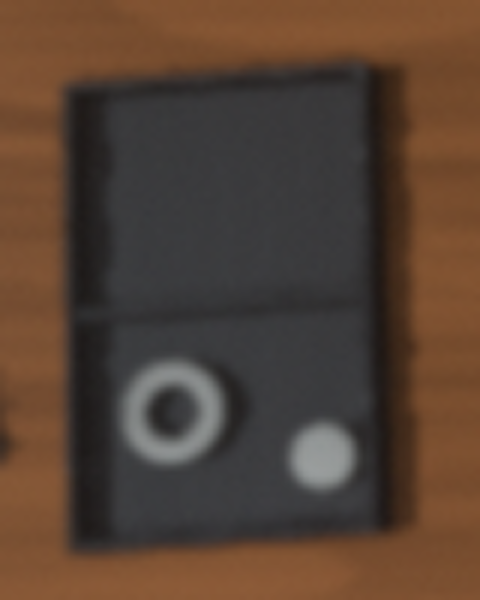

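View pics/c_bell.png

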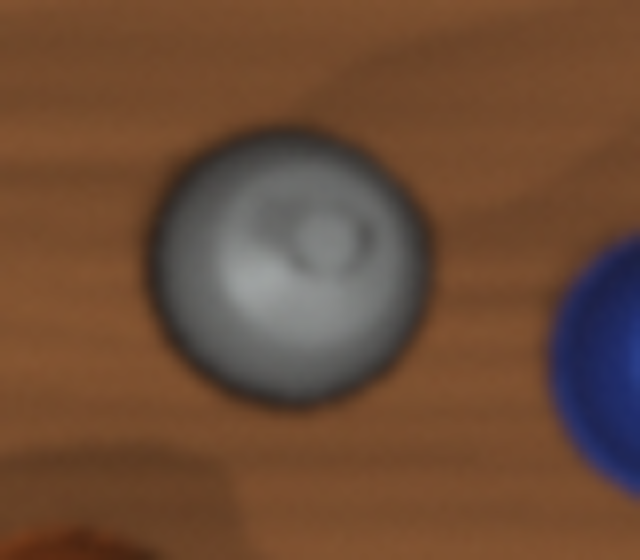

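```bash
cat > h.py <<'E'
import numpy as np, cv2
from scipy.spatial.transform import Rotation as Ro
from workcell import bot, eyes, job
CAM={}
def cam(n):
    if n not in CAM: CAM[n]=eyes.camera(n)
    return CAM[n]
def proj(n,P):
    c=cam(n); 
    return cv2.projectPoints(np.atleast_2d(np.array(P,float)),cv2.Rodrigues(c["R"])[0],c["t"],c["K"],np.array(c["D"]))[0][:,0]
def ray(n,uv):
    c=cam(n); p=cv2.undistortPoints(np.array([[uv]],float),c["K"],np.array(c["D"]))[0,0]
    R=np.array(c["R"]); return -R.T@c["t"], R.T@np.r_[p,1]
def onz(n,uv,z):
    o,d=ray(n,uv); return o+d*(z-o[2])/d[2]
def cr(x0,y0,s,x,y): return (x0+(x+.5)/s-.5, y0+(y+.5)/s-.5)
def shot(n,x0,y0,w,h,s,f):
    a=cam(n)["color"][:,:,::-1]
    cv2.imwrite(f,cv2.resize(a[y0:y0+h,x0:x0+w],None,fx=s,fy=s,interpolation=cv2.INTER_CUBIC))
E
python3 - <<'E'
from h import *
np.set_printoptions(precision=4,suppress=True)
for p in [(36,40),(196,48),(361,55),(528,62),(696,68),(25,180),(690,207),(105,110)]: print('lid',p,onz("top",cr(220,130,4,*p),.057 if p[0]!=105 else .075))
for p in [(66,204),(140,209)]: print('tab',onz("top",cr(220,130,4,*p),.057))
for p in [(68,86),(372,65),(72,550),(390,532)]: print('tray',onz("top",cr(105,200,6,*p),.022))
print('pl',onz("top",cr(400,205,8,328,240),.062),'base',onz("top",cr(400,205,8,290,268),.005))
shot("scene",270,260,170,80,4,"pics/s_row.png")
shot("scene",405,180,80,70,7,"pics/s_tray.png")
shot("scene",210,255,60,50,10,"pics/s_bell.png")
E
```

```text
lid (36, 40) [0.7027 0.1719 0.057 ]
lid (196, 48) [0.6969 0.0758 0.057 ]
lid (361, 55) [ 0.6918 -0.023   0.057 ]
lid (528, 62) [ 0.6866 -0.1225  0.057 ]
lid (696, 68) [ 0.6822 -0.2223  0.057 ]
lid (25, 180) [0.6164 0.1762 0.057 ]
lid (690, 207) [ 0.5973 -0.2168  0.057 ]
lid (105, 110) [0.6534 0.1263 0.075 ]
tab [0.6016 0.1515 0.057 ]
tab [0.5983 0.1075 0.057 ]
tray [0.5299 0.4489 0.022 ]
tray [0.5378 0.3257 0.022 ]
tray [0.3434 0.4364 0.022 ]
tray [0.3501 0.3103 0.022 ]
pl [ 0.4695 -0.3248  0.062 ] base [ 0.4693 -0.3254  0.005 ]
```

View pics/s_row.png

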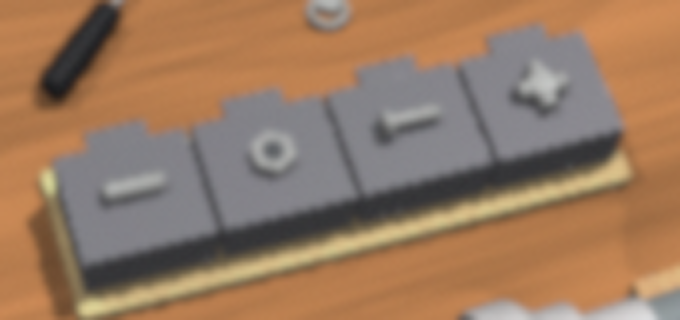

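View pics/s_bell.png

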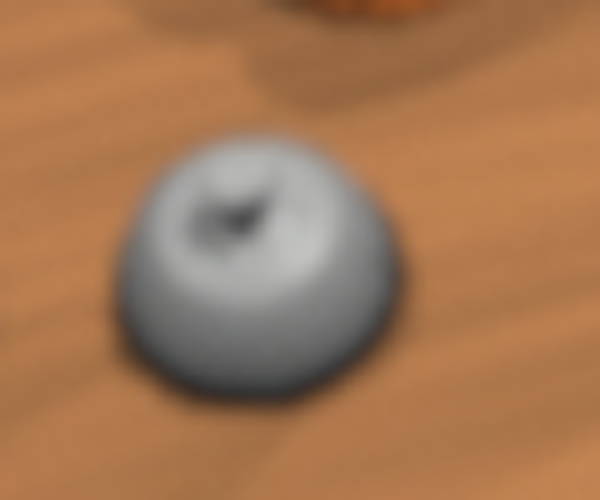

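View pics/s_tray.png

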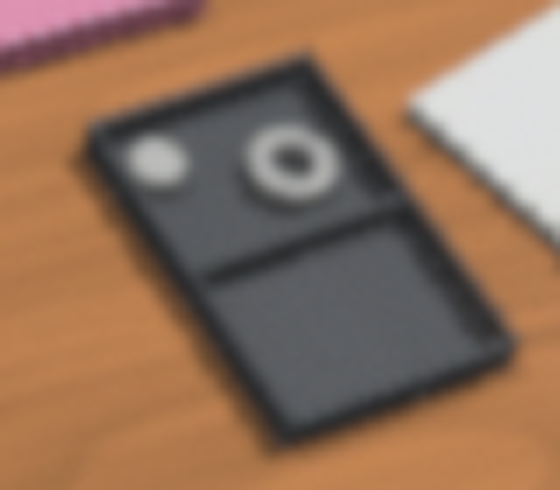

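```bash
cat >> h.py <<'E'
PSI=-0.052
EX=np.array([np.cos(PSI),np.sin(PSI),0]); EY=np.array([-np.sin(PSI),np.cos(PSI),0]); EZ=np.array([0,0,1.])
HX=np.array([0.6998,0.1238,0.053])
def row(s,y,z): return np.array([HX[0],HX[1],0])+s*EX+y*EY+z*EZ
TR_PSI=np.arctan2(-0.0123,0.188)
E
python3 - <<'E'
from h import *
np.set_printoptions(precision=4,suppress=True)
t=[np.array(onz("top",cr(105,200,6,*p),.022)) for p in [(68,86),(372,65),(72,550),(390,532)]]
cen=sum(t)/4; xa=(t[0]+t[1]-t[2]-t[3]); print('tray c',cen,'len',np.linalg.norm(xa)/2,'wid',np.linalg.norm(t[0]-t[1]+t[2]-t[3])/2,'psi',np.arctan2(xa[1],xa[0]), np.arctan2(-(t[0]-t[1]+t[2]-t[3])[0],(t[0]-t[1]+t[2]-t[3])[1]))
for n,b,s,f in (("top",(220,130,190,70),4,"o_top"),("scene",(270,260,170,80),4,"o_scene")):
    a=cam(n)["color"][:,:,::-1].copy()
    x0,y0,w,h=b; im=cv2.resize(a[y0:y0+h,x0:x0+w],None,fx=s,fy=s,interpolation=cv2.INTER_CUBIC)
    P=[row(0,48,0)]; P=[row(0,.048,.057),row(0,-.048,.057),row(-.086,-.048,.057),row(-.086,-.022,.057),row(-.1,-.022,.057),row(-.1,.022,.057),row(-.086,.022,.057),row(-.086,.048,.057)]
    q=proj(n,P); q=((q+.5-[x0,y0])*s-.5).astype(int)
    cv2.polylines(im,[q.reshape(-1,1,2)],True,(0,255,255),1); cv2.imwrite(f"pics/{f}.png",im)
print('pl scene proj',proj("scene",[[.4695,-.3248,.062]]), 'pixel read',cr(210,255,10,242,182))
for p in [(290,215),(263,270)]: print('wr',onz("top",p,.004))
print('tray scene',proj("scene",t))
E
```

```text
tray c [0.4403 0.3803 0.022 ] len 0.1875578044914737 wid 0.12483041756089273 psi 0.07445451266091108 0.05845379317773997
pl scene proj [[232.5418 270.5314]] pixel read (233.75, 272.75)
wr [0.5281 0.0278 0.004 ]
wr [0.3939 0.0919 0.004 ]
tray scene [[477.2254 226.3121]
 [444.1687 238.2298]
 [447.3655 185.2107]
 [414.4022 195.588 ]]
```

View pics/o_top.png

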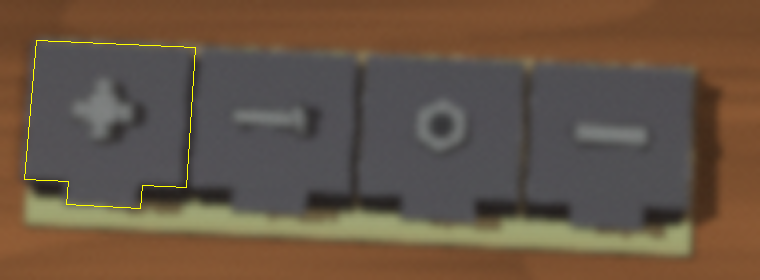

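View pics/o_scene.png

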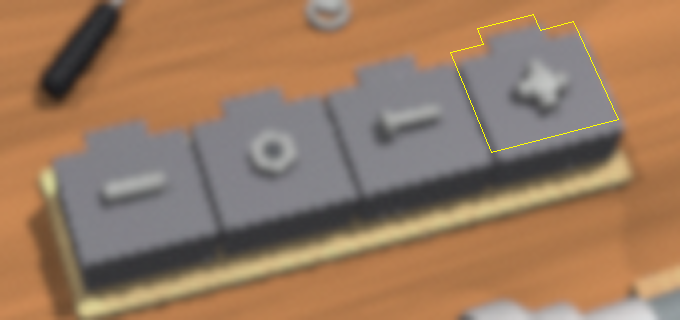

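Projection disagrees between cameras by about (1.5, 2.7) scene px. I'll check both against the gripper's known pose.

```bash
python3 - <<'E'
from h import *
np.set_printoptions(precision=4,suppress=True)
o=bot.get_obs(); R=Ro.from_quat(o["tool_rot"]).as_matrix(); p=o["eef_pos"]
tip=[p+R@np.array([0,s*.0427,-.013]) for s in (1,-1)]
for n,b,s in (("scene",(100,100,90,80),8),("top",(510,370,110,90),7)):
    x0,y0,w,h=b
    a=cam(n)["color"][:,:,::-1]; im=cv2.resize(a[y0:y0+h,x0:x0+w],None,fx=s,fy=s,interpolation=cv2.INTER_CUBIC)
    q=((proj(n,tip+[p])+.5-[x0,y0])*s-.5)
    print(n,q)
    for z in q: cv2.drawMarker(im,tuple(int(v) for v in z),(0,255,255),0,14,1)
    cv2.imwrite(f"pics/g_{n}.png",im)
E
```

```text
scene [[266.1476 522.5071]
 [478.228  425.2331]
 [380.7985 498.1342]]
top [[464.3764 174.623 ]
 [155.8318 264.2074]
 [288.9684 210.4316]]
```

View pics/g_scene.png

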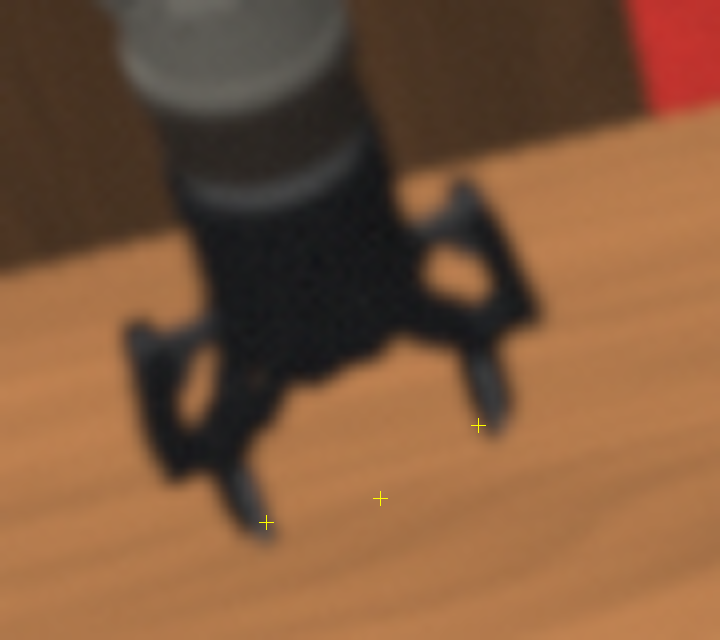

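View pics/g_top.png

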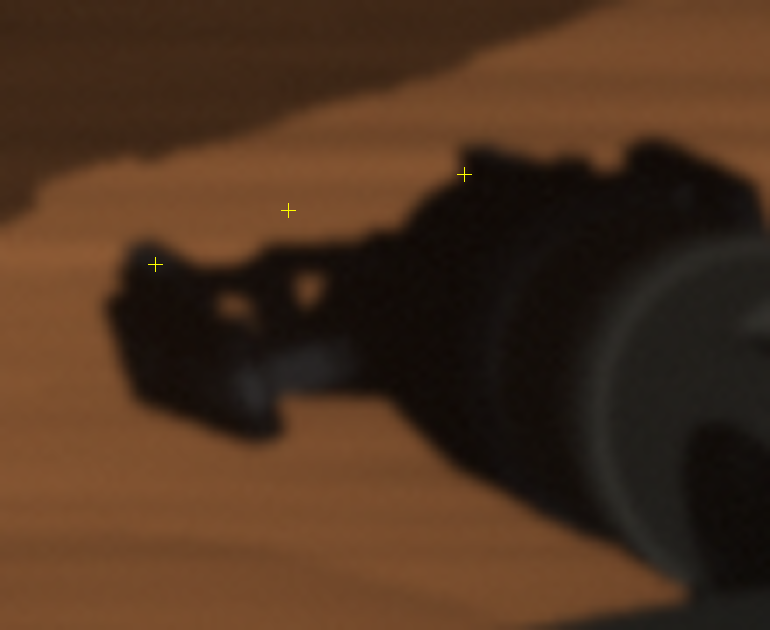

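```bash
cat >> h.py <<'E'
def frame(tilt,psi=PSI):
    """tool y along +row y, tool z down tilted by tilt towards +row x"""
    ex=np.array([np.cos(psi),np.sin(psi),0]); ey=np.array([-np.sin(psi),np.cos(psi),0])
    z=np.sin(tilt)*ex-np.cos(tilt)*EZ
    return np.column_stack([np.cross(ey,z),ey,z])
def rel(P,R):
    o=bot.get_obs(); R0=Ro.from_quat(o["tool_rot"]).as_matrix()
    return R0.T@(P-o["eef_pos"]), Ro.from_matrix(R0.T@R).as_rotvec()
def say(P,R=None):
    o=bot.get_obs()
    t,r=rel(P,R if R is not None else Ro.from_quat(o["tool_rot"]).as_matrix())
    print("travel",np.round(t,4),"dr",np.round(r,4))
E
python3 - <<'E'
from h import *
P=row(-.19,0,.16); print(P); say(P,frame(0)); say(P,frame(.87))
E
```

```text
[0.51005682 0.13367555 0.16      ]
travel [ 0.5272 -0.4938  0.0713] dr [-0.0000e+00 -4.0000e-04 -2.8217e+00]
travel [ 0.5272 -0.4938  0.0713] dr [-1.199  -0.1938 -2.5803]
```

```bash
python3 -m crank '{"dr":[[0,0,-0.18],[0,0,-0.35],[0,0,-0.53],[0,0,-0.7],[0,0,-0.88],[0,0,-1.05],[0,0,-1.23],[0,0,-1.4]],"travel":[[0.04,-0.04,0],[0.08,-0.08,0],[0.12,-0.115,0],[0.16,-0.155,0],[0.205,-0.195,0],[0.25,-0.235,0],[0.295,-0.275,0],[0.34,-0.32,0]],"hand":[0,0,0,0,0,0,0,0]}'; python3 - <<'E'
from h import *
print(np.round(bot.get_obs()["joint_pos"],3))
P=row(-.19,0,.16); say(P,frame(0)); say(P,frame(.87))
E
```

```text
clock: 1.4
eef_pos: [0.376, -0.0829, 0.2317]
tool_rot: [0.67, 0.742, 0.0, 0.001]
ft_force: [0.9, -1.2, -0.8]
grip_width: -0.0001
[-0.217  0.011 -0.261  1.297 -0.     1.252]
travel [0.2019 0.1554 0.0718] dr [ 7.0000e-04  1.8000e-03 -1.4164e+00]
travel [0.2019 0.1554 0.0718] dr [-0.6125 -0.7144 -1.3199]
```

```bash
python3 -m crank '{"dr":[[-0.061,-0.071,-0.132],[-0.122,-0.143,-0.264],[-0.184,-0.214,-0.396],[-0.245,-0.286,-0.528],[-0.306,-0.357,-0.66],[-0.368,-0.429,-0.792],[-0.429,-0.5,-0.924],[-0.49,-0.572,-1.056],[-0.551,-0.643,-1.188],[-0.612,-0.714,-1.32]],"travel":[[0.02,0.015,0.007],[0.04,0.031,0.014],[0.06,0.046,0.021],[0.08,0.062,0.028],[0.1,0.078,0.035],[0.12,0.093,0.043],[0.14,0.109,0.05],[0.16,0.124,0.057],[0.18,0.14,0.064],[0.202,0.155,0.072]],"hand":[0,0,0,0,0,0,0,0,0,0]}'; python3 - <<'E'
from h import *
np.set_printoptions(precision=4,suppress=True)
print(np.round(bot.get_obs()["joint_pos"],3))
P=row(-.13,0,.035); say(P,frame(.87))
o=bot.get_obs(); Rt=Ro.from_quat(o["tool_rot"]).as_matrix(); p=o["eef_pos"]
print(p,Rt)
shot("scene",270,200,200,150,4,"pics/s2.png"); shot("top",200,130,160,120,5,"pics/t2.png")
E
```

```text
clock: 2.65
eef_pos: [0.51, 0.1326, 0.1599]
tool_rot: [0.024, 0.906, -0.012, 0.422]
ft_force: [0.5, -0.5, -0.1]
grip_width: 0.0003
[ 0.481 -0.002 -0.927 -0.151 -0.4    0.363]
travel [0.0569 0.0013 0.1264] dr [-0.0011  0.0012  0.0003]
[0.51   0.1326 0.1599] [[-0.643   0.0526  0.764 ]
 [ 0.0331  0.9986 -0.0409]
 [-0.7651 -0.001  -0.6439]]
```

View pics/s2.png

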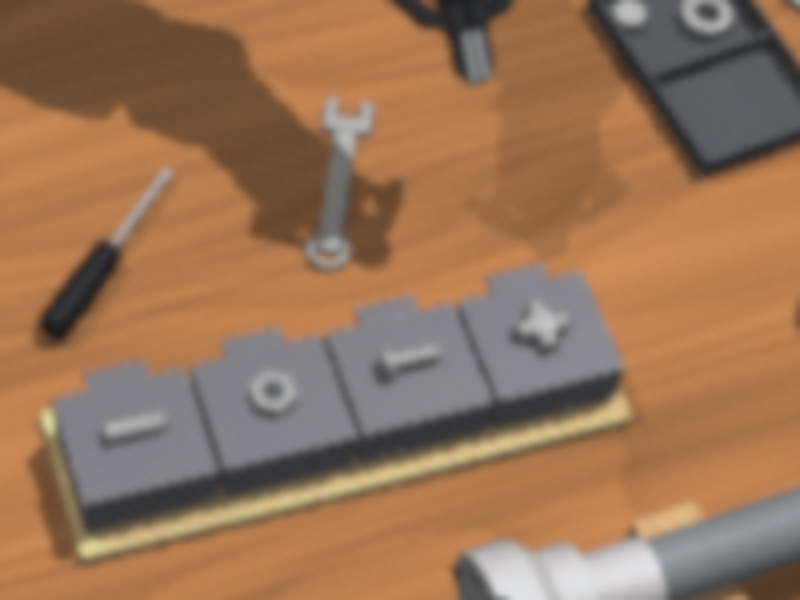

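View pics/t2.png

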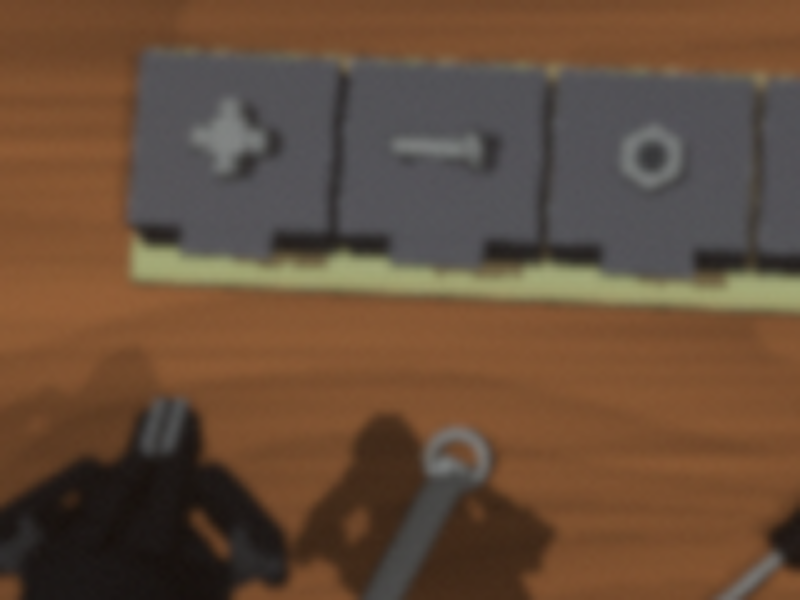

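```bash
python3 - <<'E'
from h import *
np.set_printoptions(precision=1,suppress=True)
o=bot.get_obs(); Rt=Ro.from_quat(o["tool_rot"]).as_matrix(); p=o["eef_pos"]
Q=[p,p+Rt@[-.011,0,0],p+Rt@[.011,0,0],p+Rt@[-.011,.008,0],p+Rt@[-.011,-.008,0]]
print((proj("scene",Q)+.5-[270,200])*4-.5); print((proj("top",Q)+.5-[200,130])*5-.5)
shot("scene",370,190,40,40,16,"pics/s2b.png"); shot("top",220,200,40,40,16,"pics/t2b.png")
E
```

```text
[[474.3  81.5]
 [479.1  81.9]
 [469.6  81.1]
 [489.7  79.6]
 [468.6  84.3]]
[[179.3 408.8]
 [176.8 388.6]
 [181.7 428.8]
 [158.1 387.7]
 [195.5 389.5]]
```

View pics/s2b.png

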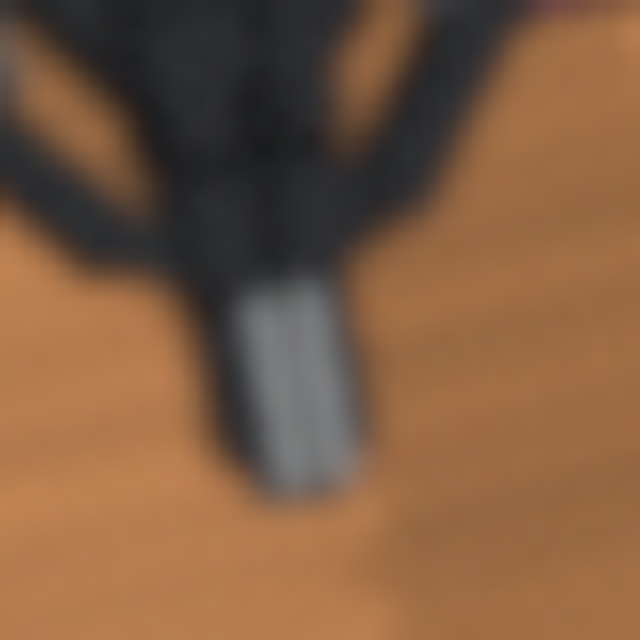

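View pics/t2b.png

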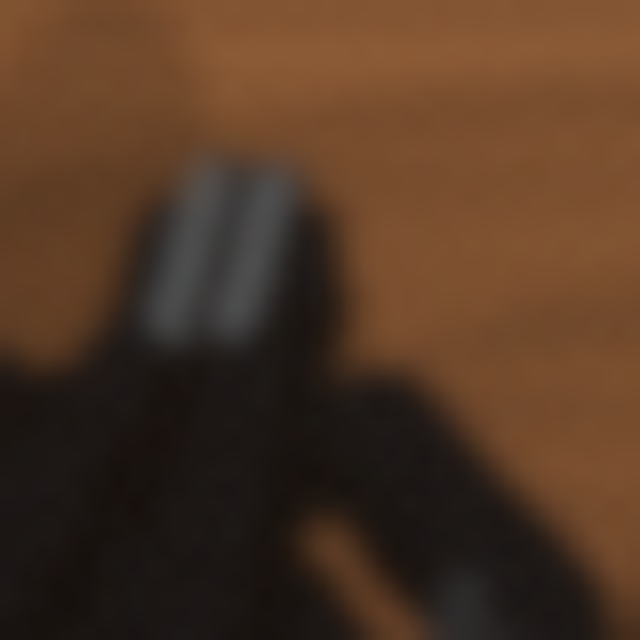

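```bash
python3 - <<'E'
from h import *
np.set_printoptions(precision=4,suppress=True)
s=lambda x,y:cr(270,260,4,x,y)
for nm,p,z in [("tabL",(488,40),.057),("tabR",(542,24),.057),("far+",(622,131),.057),("far-",(497,163),.057),("front+",(583,33),.057),("sleeve far",(85,263),.057)]:
    print(nm,onz("scene",s(*p),z))
print('model tab ends',row(-.1,-.022,.057),row(-.1,.022,.057),'far',row(0,.048,.057),row(0,-.048,.057))
print('pl',onz("scene",(233.75,272.75),.062))
for p in [(516,345),(285,445),(310,58),(92,135)]: print('tray',onz("scene",cr(405,180,7,*p),.022))
E
```

```text
tabL [0.6104 0.1105 0.057 ]
tabR [0.6105 0.1535 0.057 ]
far+ [0.7117 0.1704 0.057 ]
far- [0.7063 0.076  0.057 ]
front+ [0.6274 0.1787 0.057 ]
sleeve far [ 0.6874 -0.2185  0.057 ]
model tab ends [0.5988 0.107  0.057 ] [0.6011 0.151  0.057 ] far [0.7023 0.1717 0.057 ] [0.6973 0.0759 0.057 ]
pl [ 0.4779 -0.3233  0.062 ]
tray [0.54   0.4472 0.022 ]
tray [0.5558 0.3205 0.022 ]
tray [0.3556 0.4358 0.022 ]
tray [0.3663 0.3148 0.022 ]
```

```bash
python3 -m crank '{"dr":[[0,0,0],[0,0,0],[0,0,0],[0,0,0]],"travel":[[0.019,0,0.042],[0.038,0.001,0.084],[0.057,0.001,0.126],[0.057,0.001,0.126]],"hand":[0,0,0,0]}'; python3 - <<'E'
from h import *
np.set_printoptions(precision=1,suppress=True)
o=bot.get_obs(); Rt=Ro.from_quat(o["tool_rot"]).as_matrix(); p=o["eef_pos"]
Q=[p+Rt@[-.011,0,0]]
print((proj("scene",Q)+.5-[370,240])*8-.5); print((proj("top",Q)+.5-[210,140])*8-.5)
shot("scene",370,240,90,70,8,"pics/s3.png"); shot("top",210,140,90,70,8,"pics/t3.png")
E
```

```text
clock: 3.4
eef_pos: [0.5677, 0.1273, 0.0283]
tool_rot: [0.027, 0.909, -0.014, 0.415]
ft_force: [-1.1, -0.9, 0.9]
grip_width: -0.0001
[[172.3 181.8]]
[[305.3 432.1]]
```

View pics/s3.png

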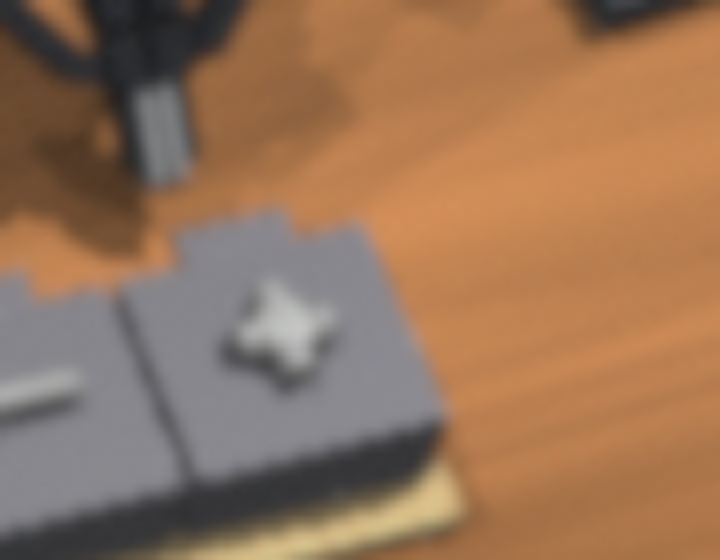

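View pics/t3.png

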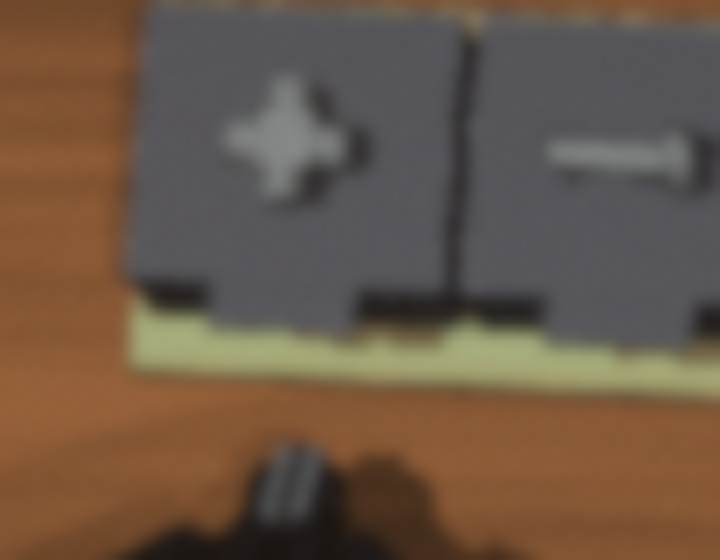

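```bash
sed -i 's/^HX=.*/HX=np.array([0.7063,0.1258,0.053])/' h.py; python3 -m crank '{"dr":[[0,0,0]],"travel":[[0,0,0]],"hand":[0]}'; python3 - <<'E'
from h import *
say(row(-.099,0,.035),frame(.87)); print(Ro.from_quat(bot.get_obs()["tool_rot"]).as_matrix())
E
```

```text
clock: 3.62
eef_pos: [0.5702, 0.1296, 0.0381]
tool_rot: [0.027, 0.906, -0.011, 0.423]
ft_force: [-0.7, 0.2, 0.9]
grip_width: -0.0001
travel [-0.0214  0.0035  0.0304] dr [-0.0025  0.0031 -0.0063]
[[-0.64123385  0.05792025  0.76515645]
 [ 0.0396693   0.99831604 -0.04232522]
 [-0.76631945  0.00321285 -0.64245169]]
```

```bash
python3 -m crank '{"dr":[[0,0,0],[0,0,0],[0,0,0],[0,0,0],[0,0,0]],"travel":[[-0.007,0.001,0.0085],[-0.014,0.002,0.017],[-0.019,0.002,0.023],[-0.023,0.002,0.028],[-0.023,0.002,0.028]],"hand":[0,0,0,0,0]}'; python3 - <<'E'
from h import *
say(row(-.099,0,.035),frame(.87))
shot("scene",370,240,90,70,8,"pics/s4.png"); shot("top",210,140,90,70,8,"pics/t4.png")
E
```

```text
clock: 4.25
eef_pos: [0.6057, 0.1289, 0.0338]
tool_rot: [0.026, 0.907, -0.012, 0.42]
ft_force: [-0.4, -0.4, 0.2]
grip_width: 0.0002
travel [-0.0019  0.0022  0.0005] dr [-0.0041 -0.002  -0.0043]
```

View pics/s4.png

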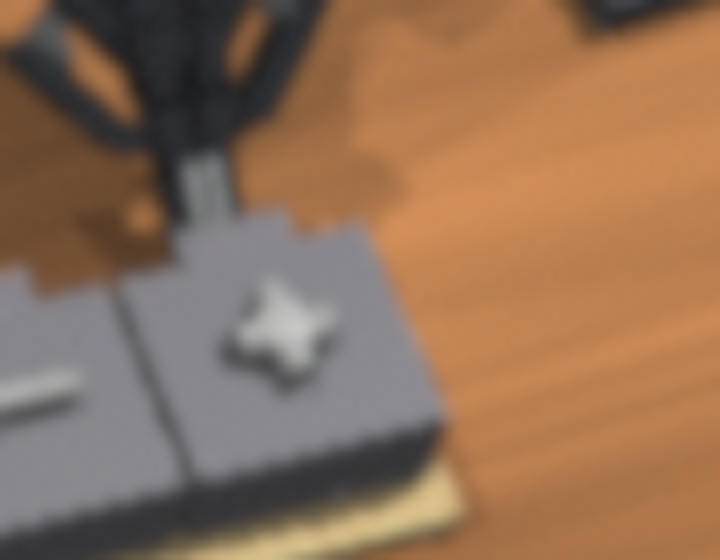

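View pics/t4.png

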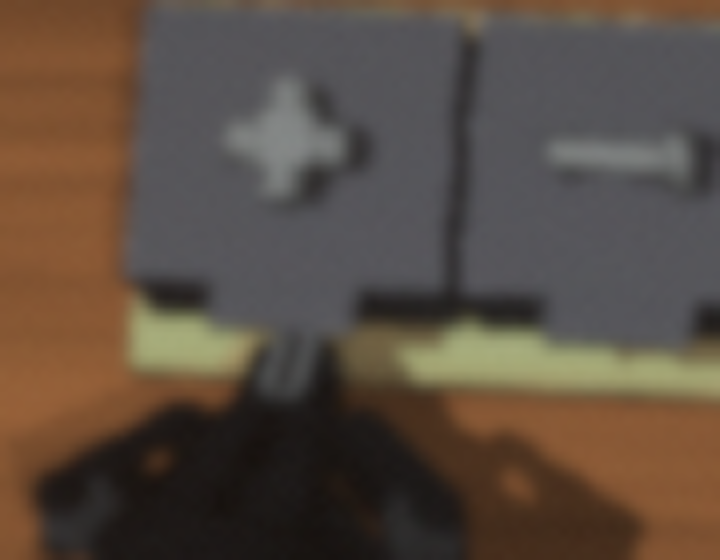

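```bash
cat >> h.py <<'E'
def tipfor(th,r=.09,ins=.010,tilt=.87,hc=.011):
    """TCP (s,z) so that the finger's upper corner/face lifts lid to th"""
    d=np.array([np.sin(tilt),-np.cos(tilt)]); n=np.array([np.cos(tilt),np.sin(tilt)])
    u=np.array([-np.cos(th),np.sin(th)])
    h=np.array([0,.053])
    c=h+.1*u+ins*d if th<np.pi/2-tilt else h+r*u
    return c-hc*n
E
python3 - <<'E'
from h import *
np.set_printoptions(precision=4,suppress=True)
R=Ro.from_quat(bot.get_obs()["tool_rot"]).as_matrix(); F=frame(.87)
a=tipfor(0); print(a)
for th in [0,.1,.2,.3,.4,.5,.6,.7,.8,.9,1.0]:
    b=tipfor(th); w=(b[0]+.101)*EX+.002*EY+(b[1]-.0335)*EZ
    print(th,b,F.T@w)
E
```

```text
[-0.0994  0.0381]
0 [-0.0994  0.0381] [-0.0045  0.002  -0.0018]
0.1 [-0.099   0.0481] [-0.0125  0.002  -0.0079]
0.2 [-0.0975  0.058 ] [-0.021   0.002  -0.0131]
0.3 [-0.095   0.0677] [-0.03    0.002  -0.0175]
0.4 [-0.0916  0.0771] [-0.0394  0.002  -0.0209]
0.5 [-0.0872  0.0861] [-0.0491  0.002  -0.0234]
0.6 [-0.082   0.0946] [-0.059   0.002  -0.0249]
0.7 [-0.0759  0.1026] [-0.069   0.002  -0.0254]
0.8 [-0.0698  0.1092] [-0.0779  0.002  -0.0249]
0.9 [-0.063   0.1151] [-0.0868  0.002  -0.0236]
1.0 [-0.0557  0.1203] [-0.0956  0.002  -0.0214]
```

```bash
python3 -m crank '{"dr":[[0,0,0],[0,0,0],[0,0,0],[0,0,0],[0,0,0],[0,0,0],[0,0,0],[0,0,0]],"travel":[[-0.003,0.003,0],[-0.0045,0.003,-0.002],[-0.0085,0.003,-0.005],[-0.0125,0.003,-0.008],[-0.017,0.003,-0.0105],[-0.021,0.003,-0.013],[-0.0255,0.003,-0.0155],[-0.03,0.003,-0.0175]],"hand":[0,0,0,0,0,0,0,0]}'; python3 - <<'E'
from h import *
shot("scene",370,230,90,80,8,"pics/s5.png"); shot("top",210,140,90,70,8,"pics/t5.png")
E
```

```text
clock: 5.35
eef_pos: [0.6115, 0.1316, 0.0685]
tool_rot: [0.026, 0.907, -0.012, 0.42]
ft_force: [-2.7, 0.5, -0.4]
grip_width: 0.0
```

View pics/s5.png

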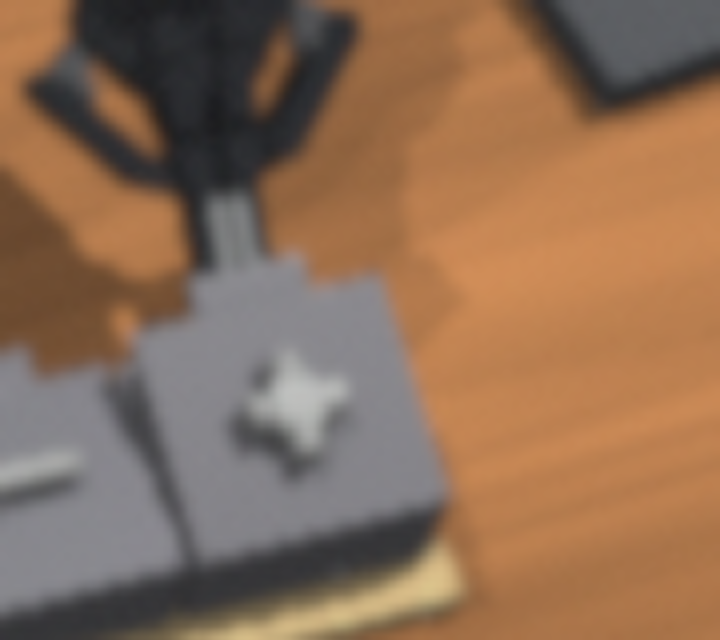

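View pics/t5.png

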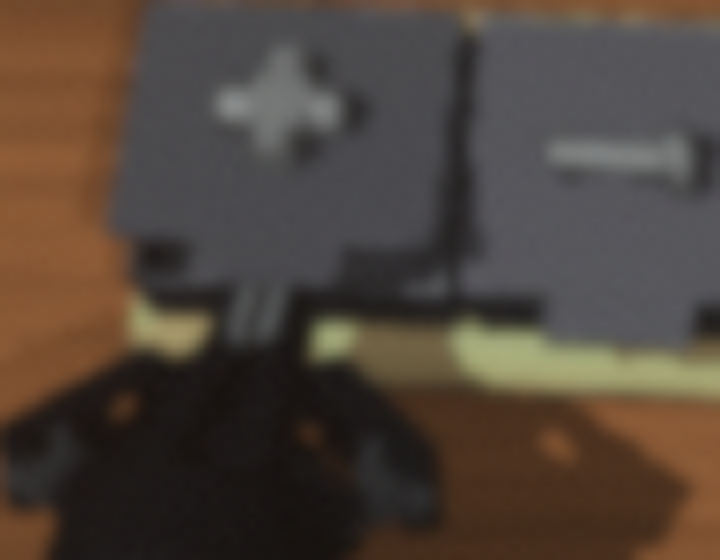

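```bash
python3 -m crank '{"dr":[[0,0,0],[0,0,0],[0,0,0],[0,0,0],[0,0,0],[0,0,0],[0,0,0]],"travel":[[-0.0095,0,-0.0035],[-0.019,0,-0.006],[-0.029,0,-0.0075],[-0.039,0,-0.008],[-0.048,0,-0.0075],[-0.057,0,-0.006],[-0.0655,0,-0.004]],"hand":[0,0,0,0,0,0,0]}'; python3 - <<'E'
from h import *
np.set_printoptions(precision=4,suppress=True)
F=frame(.87); b0=tipfor(1.0)
print(np.round(bot.get_obs()["joint_pos"],2), row(b0[0],0,b0[1]))
for th in np.arange(1.1,2.01,.1):
    b=tipfor(th,.09-.01*(th-1)); w=(b[0]-b0[0])*EX+(b[1]-b0[1])*EZ
    print(round(th,1),b,F.T@w)
shot("scene",370,200,100,110,5,"pics/s6.png")
E
```

```text
clock: 6.32
eef_pos: [0.651, 0.1294, 0.1209]
tool_rot: [0.026, 0.907, -0.012, 0.42]
ft_force: [-1.4, 0.0, -1.5]
grip_width: -0.0
[ 0.33  0.31 -0.69 -0.26 -0.29  0.26] [0.6507 0.1287 0.1203]
1.1 [-0.0475  0.1239] [-0.0081 -0.      0.004 ]
1.2 [-0.039   0.1266] [-0.0156  0.      0.0087]
1.3 [-0.0304  0.1284] [-0.0225  0.      0.0142]
1.4 [-0.0217  0.1293] [-0.0288 -0.      0.0202]
1.5 [-0.0131  0.1294] [-0.0344  0.      0.0267]
1.6 [-0.0046  0.1286] [-0.0392  0.      0.0337]
1.7 [0.0036 0.1269] [-0.0433 -0.      0.0411]
1.8 [0.0115 0.1244] [-0.0465 -0.      0.0487]
1.9 [0.0191 0.1212] [-0.0489 -0.      0.0566]
2.0 [0.0262 0.1173] [-0.0505  0.      0.0645]
```

View pics/s6.png

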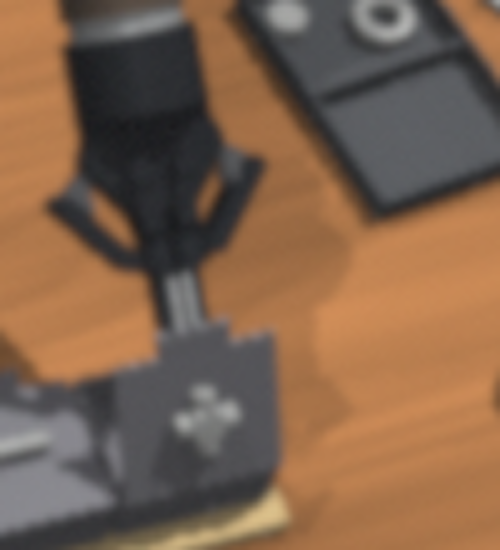

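```bash
python3 -m crank '{"dr":[[0,0,0],[0,0,0],[0,0,0],[0,0,0],[0,0,0],[0,0,0],[0,0,0],[0,0,0],[0,0,0],[0,0,0]],"travel":[[-0.008,0,0.004],[-0.0155,0,0.0085],[-0.0225,0,0.014],[-0.029,0,0.02],[-0.0345,0,0.0265],[-0.039,0,0.0335],[-0.0435,0,0.041],[-0.0465,0,0.0485],[-0.049,0,0.0565],[-0.05,0,0.061]],"hand":[0,0,0,0,0,0,0,0,0,0]}'; python3 - <<'E'
from h import *
shot("scene",370,200,100,110,5,"pics/s7.png");shot("top",200,100,110,100,6,"pics/t7.png")
E
```

```text
clock: 7.62
eef_pos: [0.7299, 0.1248, 0.1191]
tool_rot: [0.026, 0.907, -0.012, 0.42]
ft_force: [-1.1, 0.0, 0.3]
grip_width: -0.0003
```

View pics/s7.png

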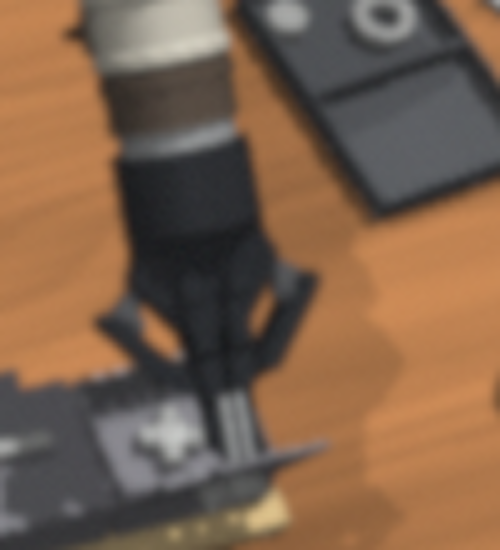

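View pics/t7.png

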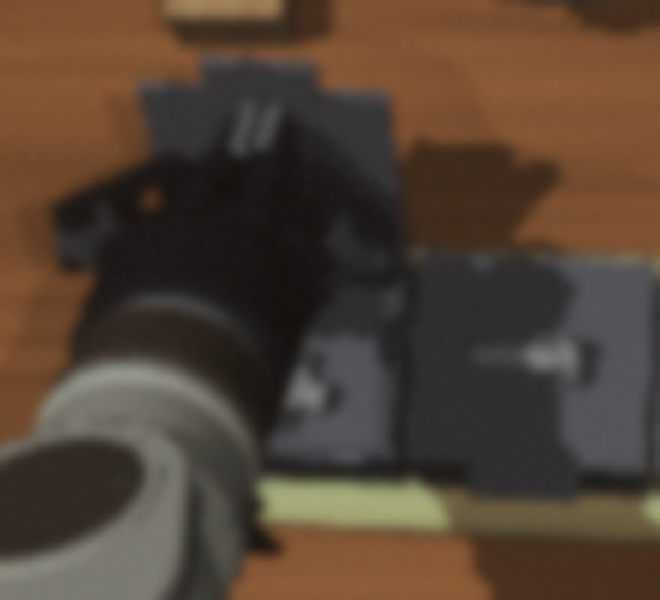

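```bash
python3 - <<'E'
from h import *
say(row(-.06,0,.17),frame(.87)); say(row(-.22,0.0,.2),frame(0))
E
```

```text
travel [ 0.0147 -0.0005 -0.0967] dr [-0.0043 -0.003  -0.0039]
travel [ 0.0954 -0.0014 -0.2381] dr [-0.0023  0.867  -0.0055]
```

```bash
python3 -m crank '{"dr":[[0,0,0],[0,0,0],[0,0,0],[0,0.17,0],[0,0.34,0],[0,0.52,0],[0,0.7,0],[0,0.867,0]],"travel":[[0.005,0,-0.02],[0.01,0,-0.055],[0.0147,0,-0.0967],[0.035,0,-0.135],[0.055,0,-0.17],[0.075,0,-0.205],[0.0954,-0.001,-0.238],[0.0954,-0.001,-0.238]],"hand":[0,0,0.05,0.05,0.05,0.05,0.05,0.05]}'; python3 - <<'E'
from h import *
cv2.imwrite("pics/full8.png",cam("top")["color"][:,:,::-1])
shot("scene",380,240,80,80,8,"pics/s8.png");shot("top",210,110,80,80,8,"pics/t8.png")
E
```

```text
clock: 8.72
eef_pos: [0.4841, 0.1384, 0.2032]
tool_rot: [0.028, 0.999, 0.0, 0.02]
ft_force: [2.3, 1.0, -0.2]
grip_width: 0.0502
```

View pics/s8.png

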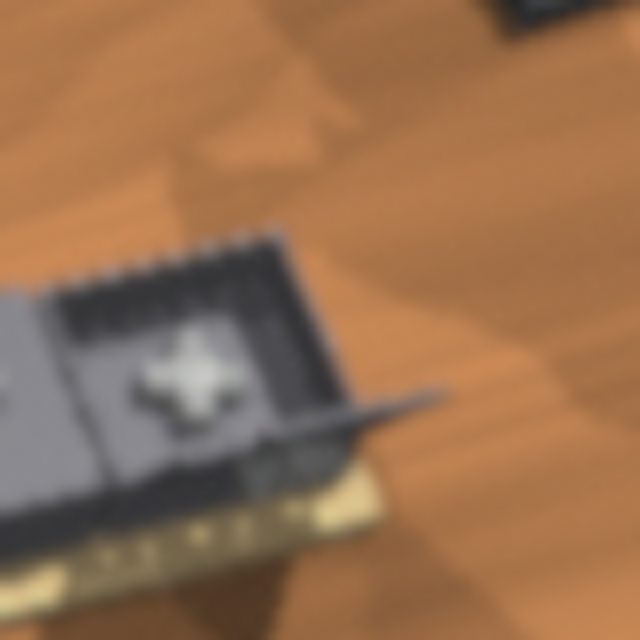

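View pics/t8.png

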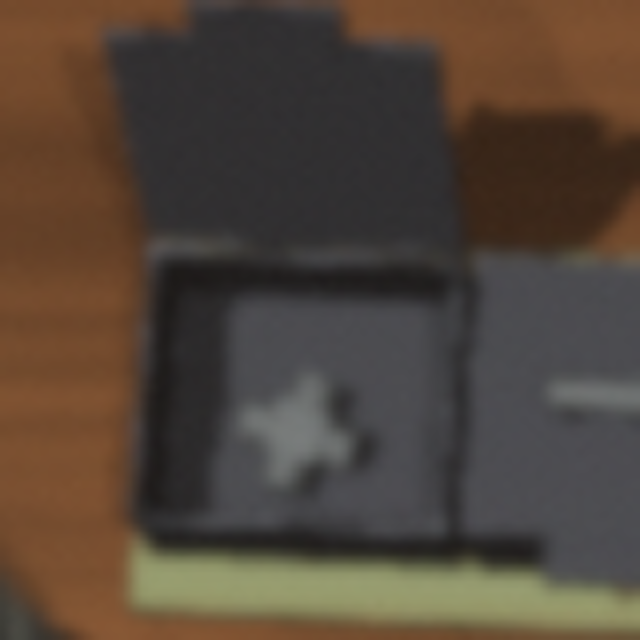

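```bash
python3 - <<'E'
import cv2
from h import cr
a=cv2.imread("pics/full8.png")
x0,y0=230,148; c=a[y0:y0+32,x0:x0+38]
c=cv2.convertScaleAbs(cv2.resize(c,None,fx=20,fy=18+2,interpolation=cv2.INTER_CUBIC),alpha=1.6)
cv2.imwrite("pics/t8z.png",c)
E
```

```text
(no output)
```

View pics/t8z.png

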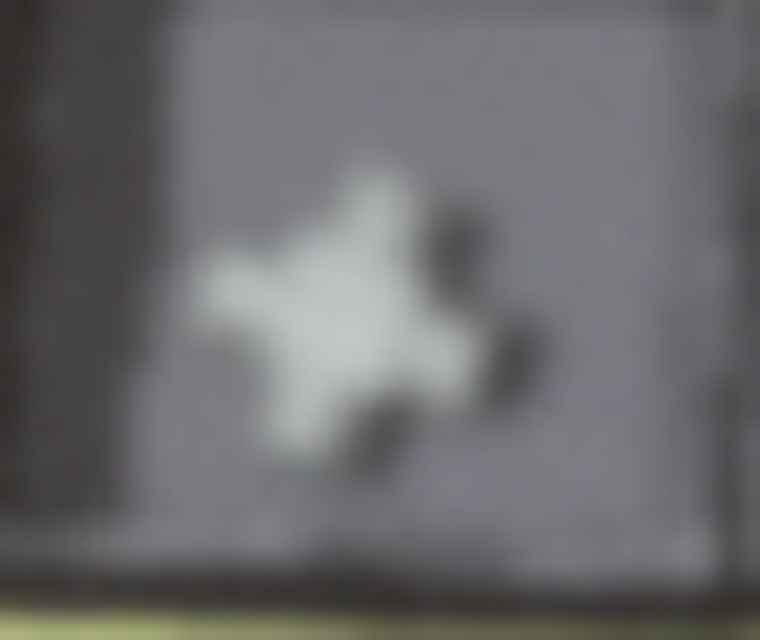

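```bash
python3 - <<'E'
from h import *
np.set_printoptions(precision=4,suppress=True)
def rc(P): d=P-HX; return np.array([d@EX,d@EY])
for n,uv in (("top",(246.68,163.5)),("scene",(403.3,286.8))):
    P=onz(n,uv,.027); print(n,P,rc(P))
# box rim in top t8 (z=.053): left-front,right-front, left-far,right-far
for p in [(140,528),(458,545),(152,248),(462,268)]: P=onz("top",cr(210,110,8,*p),.053); print('rim',P,rc(P))
# scene rim corners: front+ (283,235), front- (45,300)
for p in [(280,236),(42,300),(355,405)]: P=onz("scene",cr(380,240,8,*p),.053); print('s rim',P,rc(P))
o=bot.get_obs(); print(o["eef_pos"],o["joint_pos"])
E
```

```text
top [0.6522 0.1326 0.027 ] [-0.0544  0.004 ]
scene [0.6593 0.1303 0.027 ] [-0.0472  0.0021]
rim [0.6152 0.1742 0.053 ] [-0.0935  0.0436]
rim [0.6093 0.0794 0.053 ] [-0.0944 -0.0514]
rim [0.7018 0.1728 0.053 ] [-0.007   0.0467]
rim [0.6947 0.0794 0.053 ] [-0.0091 -0.0469]
s rim [0.6282 0.1764 0.053 ] [-0.0806  0.0465]
s rim [0.6252 0.0833 0.053 ] [-0.0788 -0.0467]
s rim [0.7021 0.1719 0.053 ] [-0.0066  0.0458]
[0.4869 0.1375 0.1989] [ 0.2839  0.238  -0.085   1.2085 -0.0143  0.3417]
```

```bash
python3 - <<'E'
from h import *
say(np.array([.6575,.132,.12]),frame(0,-.306)); say(np.array([.6575,.132,.075]),frame(0,-.306))
E
```

```text
travel [-0.1672  0.0044  0.086 ] dr [0.0049 0.0417 0.2479]
travel [-0.1653  0.0044  0.1309] dr [0.0049 0.0417 0.2479]
```

```bash
python3 -m crank '{"dr":[[0,0,0.06],[0,0,0.12],[0,0,0.19],[0,0,0.25],[0,0,0.25],[0,0,0.25]],"travel":[[-0.045,0.001,0.022],[-0.09,0.002,0.043],[-0.13,0.003,0.064],[-0.167,0.0044,0.086],[-0.167,0.0044,0.086],[-0.167,0.0044,0.086]],"hand":[0.05,0.05,0.05,0.05,0.05,0.05]}'; python3 - <<'E'
from h import *
say(np.array([.6575,.132,.075]),frame(0,-.306))
E
```

```text
clock: 9.68
eef_pos: [0.6555, 0.1326, 0.122]
tool_rot: [0.153, 0.988, 0.002, 0.021]
ft_force: [-0.7, 0.5, 0.8]
grip_width: 0.0503
travel [-0.0001 -0.0004  0.047 ] dr [ 0.0108  0.041  -0.0006]
```

```bash
python3 -m crank '{"dr":[[0.01,0.04,0],[0.01,0.04,0],[0.01,0.04,0]],"travel":[[0,0,0.025],[0,0,0.047],[0,0,0.047]],"hand":[0.05,0.05,0.05]}'; python3 - <<'E'
from h import *
np.set_printoptions(precision=1,suppress=True)
say(np.array([.6575,.132,.075]),frame(0,-.306))
o=bot.get_obs(); Rt=Ro.from_quat(o["tool_rot"]).as_matrix(); p=o["eef_pos"]; print(p*1000)
Q=[p+Rt@[0,s*.025,-.004] for s in (1,-1)]
print((proj("scene",Q)+.5-[375,240])*10-.5, (proj("top",Q)+.5-[215,120])*8-.5)
shot("scene",375,240,60,60,10,"pics/s9.png");shot("top",215,120,70,70,8,"pics/t9.png")
E
```

```text
clock: 10.05
eef_pos: [0.6568, 0.1324, 0.0745]
tool_rot: [0.153, 0.988, -0.0, -0.0]
ft_force: [-0.3, -0.2, 0.5]
grip_width: 0.0503
travel [-0. -0. -0.] dr [-0. -0. -0.]
[656.8 132.4  74.5]
[[402.6 367. ]
 [227.8 370.7]] [[147.3 261.6]
 [308.8 310.2]]
```

View pics/s9.png

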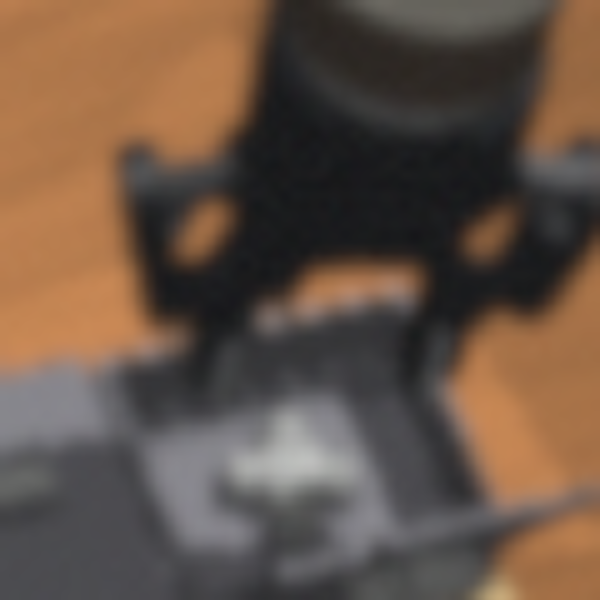

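View pics/t9.png

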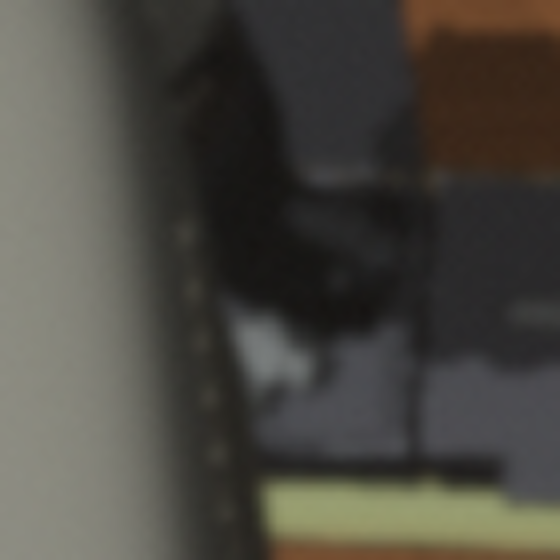

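```bash
python3 - <<'E'
from h import *
np.set_printoptions(precision=1,suppress=True)
Q=[[.6568,.1324,.027],[.6568,.1324,.0225],[.6568,.1374,.027],[.6618,.1324,.027]]
print((proj("scene",Q)+.5-[375,240])*10-.5)
Rz=Ro.from_euler('z',-.306).as_matrix()
E=[np.array([.6568,.1324,.026])+Rz@v for v in ([.018,0,0],[-.018,0,0],[0,.018,0],[0,-.018,0])]
print((proj("scene",E)+.5-[375,240])*10-.5)
E
```

```text
[[290.6 463.5]
 [288.4 471.5]
 [306.2 458.7]
 [297.5 477.5]]
[[297.1 518.7]
 [283.1 412.5]
 [351.3 463.9]
 [228.7 466.7]]
```

```bash
python3 -m crank '{"dr":[[0,0,0],[0,0,0],[0,0,0],[0,0,0],[0,0,0],[0,0,0]],"travel":[[0,0,0.015],[0,0,0.03],[0,0,0.042],[0,0,0.051],[0,0,0.0585],[0,0,0.0585]],"hand":[0.05,0.05,0.05,0.05,0.05,0.05]}'; python3 - <<'E'
from h import *
shot("scene",375,240,60,60,10,"pics/s10.png")
E
```

```text
clock: 10.95
eef_pos: [0.6585, 0.1322, 0.0151]
tool_rot: [0.153, 0.988, 0.0, -0.0]
ft_force: [0.2, -0.4, 0.3]
grip_width: 0.0498
```

View pics/s10.png

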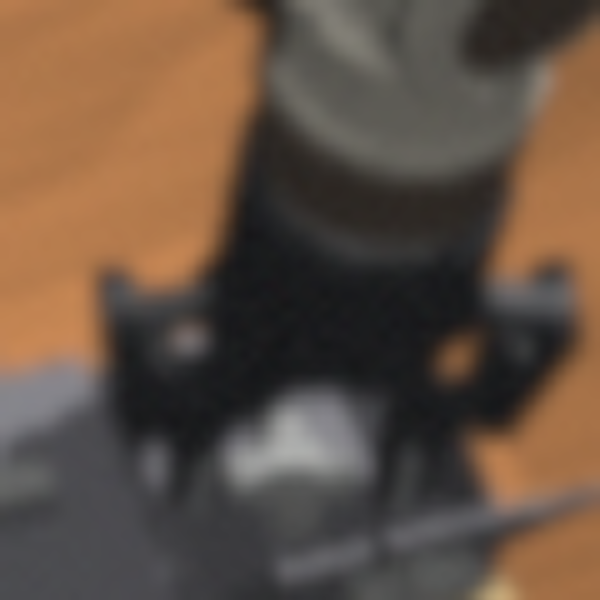

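The cross sits between the fingers (cross at about (290,455), fingers at 200 and 390) with no contact. Closing now.

```bash
python3 -m crank '{"dr":[[0,0,0],[0,0,0],[0,0,0],[0,0,0],[0,0,0]],"travel":[[0,0,0],[0,0,0],[0,0,0],[0,0,0],[0,0,0]],"hand":[0.04,0.032,0.028,0.028,0.028]}'
```

```text
clock: 11.62
eef_pos: [0.6597, 0.1325, 0.0171]
tool_rot: [0.153, 0.988, 0.001, 0.001]
ft_force: [-0.8, 0.1, 5.3]
grip_width: 0.0342
```

```bash
python3 -m crank '{"dr":[[0,0,0],[0,0,0],[0,0,0],[0,0,0],[0,0,0],[0,0,0]],"travel":[[0,0,-0.008],[0,0,-0.02],[0,0,-0.04],[0,0,-0.065],[0,0,-0.09],[0,0,-0.105]],"hand":[0.028,0.028,0.028,0.028,0.028,0.028]}'; python3 - <<'E'
from h import *
shot("scene",375,200,80,80,8,"pics/s11.png")
say(np.array([.487+.0,.385,.12]),frame(0,.066)); print(bot.get_obs()["joint_pos"])
E
```

```text
clock: 12.38
eef_pos: [0.6595, 0.1324, 0.1231]
tool_rot: [0.153, 0.988, 0.001, 0.002]
ft_force: [-0.0, 0.4, -0.3]
grip_width: 0.0344
travel [0.2416 0.1881 0.0043] dr [ 0.0023  0.0059 -0.3734]
[1.98021113e-01 6.39344520e-01 3.42778201e-01 1.26799201e+00
 3.29303104e-04 5.05413560e-01]
```

View pics/s11.png

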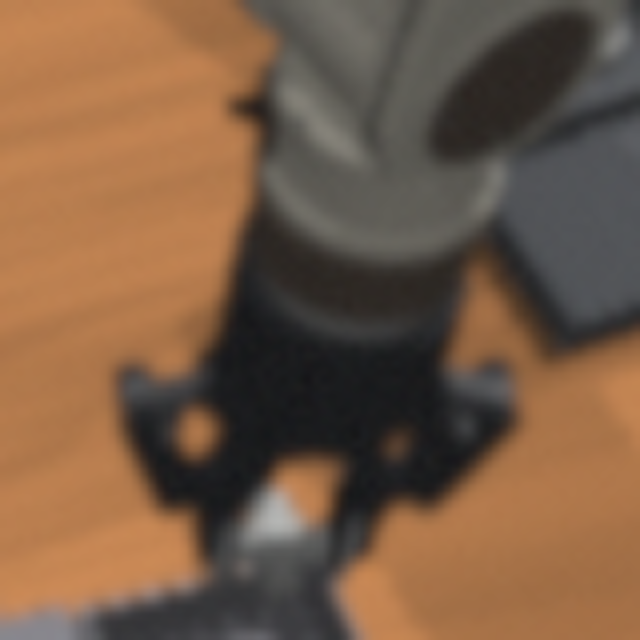

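```bash
python3 - <<'E'
from h import *
say(np.array([.4944,.383,.12]),frame(0,.066)); say(np.array([.4944,.383,.05]),frame(0,.066))
E
```

```text
travel [0.2339 0.1884 0.0043] dr [ 0.0023  0.0059 -0.3734]
travel [0.2343 0.1882 0.0743] dr [ 0.0023  0.0059 -0.3734]
```

```bash
python3 -m crank '{"dr":[[0,0,-0.05],[0,0,-0.1],[0,0.002,-0.15],[0.002,0.006,-0.2],[0.002,0.006,-0.26],[0.002,0.006,-0.31],[0.002,0.006,-0.373],[0.002,0.006,-0.373],[0.002,0.006,-0.373],[0.002,0.006,-0.373]],"travel":[[0.03,0.02,0],[0.07,0.05,0],[0.11,0.08,0],[0.15,0.115,0],[0.19,0.15,0],[0.22,0.175,0.01],[0.234,0.188,0.03],[0.234,0.188,0.055],[0.234,0.188,0.074],[0.234,0.188,0.074]],"hand":[0.028,0.028,0.028,0.028,0.028,0.028,0.028,0.028,0.028,0.028]}'; python3 - <<'E'
from h import *
np.set_printoptions(precision=4,suppress=True)
say(np.array([.4944,.383,.008]),frame(0,.066))
shot("scene",400,170,100,90,7,"pics/s12.png");shot("top",100,180,100,120,5,"pics/t12.png")
E
```

```text
clock: 13.68
eef_pos: [0.4909, 0.3811, 0.0445]
tool_rot: [-0.033, 0.999, -0.002, -0.005]
ft_force: [-0.8, 0.0, -1.1]
grip_width: 0.0341
travel [-0.0039  0.0018  0.0364] dr [-0.0035 -0.0096 -0.0002]
```

View pics/s12.png

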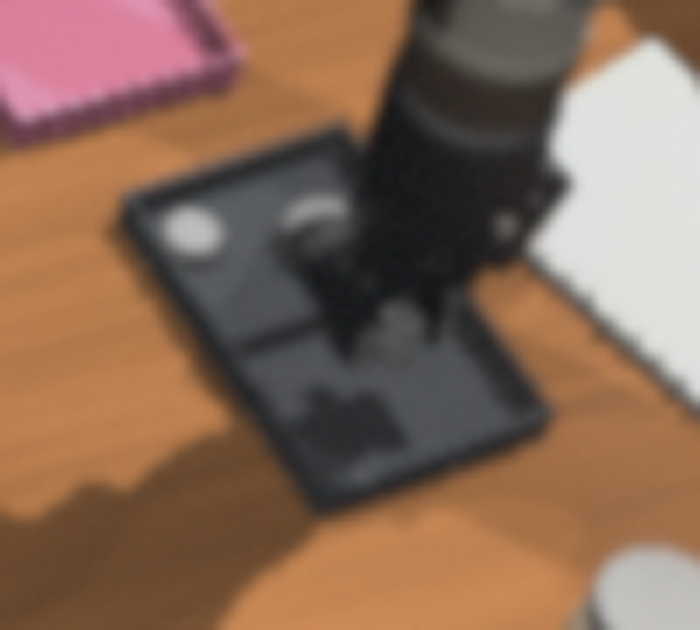

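View pics/t12.png

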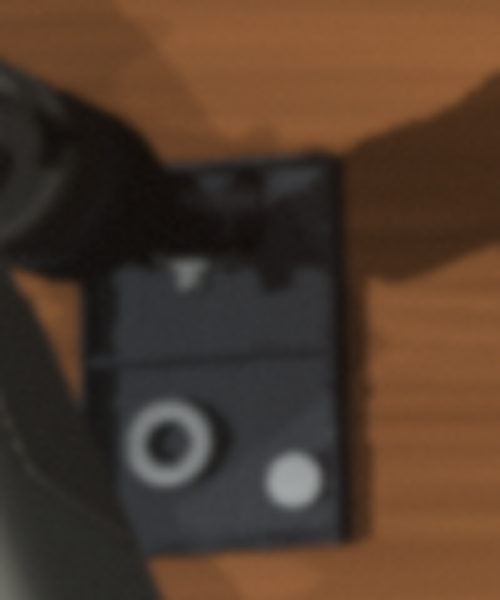

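```bash
python3 -m crank '{"dr":[[0,0,0],[0,0,0],[0,0,0],[0,0,0],[0,0,0]],"travel":[[0,-0.003,0.012],[0,-0.005,0.024],[0,-0.005,0.031],[0,-0.005,0.034],[0,-0.005,0.034]],"hand":[0.028,0.028,0.028,0.028,0.028]}'; python3 - <<'E'
from h import *
np.set_printoptions(precision=4,suppress=True)
o=bot.get_obs();print(o["ft_force"],o["eef_pos"]);say(np.array([.4944,.378,.006]),frame(0,.066))
E
```

```text
clock: 14.4
eef_pos: [0.4929, 0.3773, 0.0128]
tool_rot: [-0.033, 0.999, -0.0, -0.003]
ft_force: [0.1, 1.1, -1.0]
grip_width: 0.0336
[ 0.092  1.079 -0.964] [0.4929 0.3773 0.0128]
travel [-0.0016  0.0006  0.0067] dr [-0.0005 -0.0052 -0.0004]
```

```bash
python3 -m crank '{"dr":[[0,-0.005,0],[0,-0.005,0],[0,-0.005,0],[0,-0.005,0]],"travel":[[0,0,0.001],[0,0,0.002],[0,0,0.003],[0,0,0.004]],"hand":[0.028,0.028,0.028,0.028]}'; python3 -m crank '{"dr":[[0,0,0],[0,0,0]],"travel":[[0,0,0.001],[0,0,0.0015]],"hand":[0.028,0.028]}'
```

```text
clock: 14.9
eef_pos: [0.493, 0.3774, 0.009]
tool_rot: [-0.033, 0.999, -0.0, 0.0]
ft_force: [0.0, 0.0, -0.7]
grip_width: 0.0341
clock: 15.15
eef_pos: [0.4929, 0.3773, 0.0074]
tool_rot: [-0.033, 0.999, -0.0, -0.0]
ft_force: [-0.1, 0.4, -0.4]
grip_width: 0.0339
```

```bash
python3 -m crank '{"dr":[[0,0,0],[0,0,0]],"travel":[[0,0,0.0005],[0,0,0.001]],"hand":[0.028,0.028]}';  python3 -m crank '{"dr":[[0,0,0],[0,0,0]],"travel":[[0,0,0.0005],[0,0,0.001]],"hand":[0.028,0.028]}'
```

```text
clock: 15.4
eef_pos: [0.493, 0.3773, 0.0065]
tool_rot: [-0.033, 0.999, -0.0, 0.0]
ft_force: [0.3, 1.3, -1.8]
grip_width: 0.0341
clock: 15.65
eef_pos: [0.493, 0.3773, 0.0061]
tool_rot: [-0.033, 0.999, -0.0, 0.0]
ft_force: [-1.7, -1.4, 4.6]
grip_width: 0.0337
```

```bash
python3 -m crank '{"dr":[[0,0,0],[0,0,0],[0,0,0],[0,0,0],[0,0,0],[0,0,0],[0,0,0],[0,0,0]],"travel":[[0,0,0],[0,0,0],[0,0,0],[0,0,0],[0,0,-0.01],[0,0,-0.03],[0,0,-0.07],[0,0,-0.11]],"hand":[0.038,0.043,0.048,0.048,0.048,0.048,0.048,0.048]}'; python3 - <<'E'
from h import *
np.set_printoptions(precision=4,suppress=True)
o=bot.get_obs();print(o["ft_force"],o["eef_pos"],o["joint_pos"])
shot("scene",400,170,100,90,7,"pics/s13.png")
say(np.array([.475,-.324,.16])); say(np.array([.475,-.324,.13]),frame(0,.066))
E
```

```text
clock: 16.65
eef_pos: [0.4929, 0.3773, 0.1171]
tool_rot: [-0.033, 0.999, -0.0, 0.0]
ft_force: [-0.1, -0.0, -0.7]
grip_width: 0.0476
[-0.0756 -0.0034 -0.74  ] [0.4929 0.3773 0.1171] [ 0.6535  0.5442  0.1561  1.1828 -0.0003  0.588 ]
travel [ 0.0664 -0.7004 -0.0405] dr [0. 0. 0.]
travel [ 0.0667 -0.7005 -0.0105] dr [ 0.0055  0.0088 -0.0004]
```

View pics/s13.png

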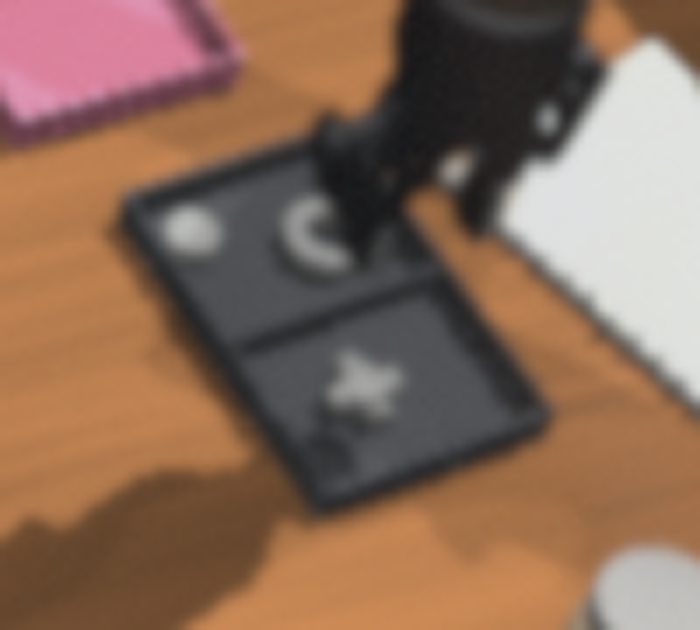

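```bash
python3 -m crank '{"dr":[[0,0,0],[0,0,0],[0,0,0],[0,0,0],[0,0,0],[0,0,0],[0,0,0],[0,0,0],[0,0,0],[0,0,0]],"travel":[[0.002,-0.025,-0.02],[0.006,-0.075,-0.04],[0.012,-0.13,-0.04],[0.018,-0.19,-0.04],[0.024,-0.25,-0.04],[0.03,-0.31,-0.04],[0.035,-0.37,-0.04],[0.04,-0.43,-0.04],[0.046,-0.49,-0.04],[0.052,-0.55,-0.04]],"hand":[0,0,0,0,0,0,0,0,0,0]}'; python3 -m crank '{"dr":[[0,0,0],[0,0,0],[0,0,0],[0,0,0],[0,0,0],[0,0,0]],"travel":[[0.005,-0.05,0.01],[0.01,-0.1,0.025],[0.014,-0.14,0.045],[0.0145,-0.15,0.06],[0.0145,-0.15,0.06],[0.0145,-0.15,0.06]],"hand":[0,0,0,0,0,0]}'
python3 - <<'E'
from h import *
np.set_printoptions(precision=4,suppress=True)
say(np.array([.475,-.324,.075]),frame(0,.066))
o=bot.get_obs(); p=o["eef_pos"]; print(p)
print((proj("scene",[p])+.5-[200,240])*8-.5, (proj("top",[p])+.5-[400,195])*8-.5)
shot("scene",200,240,80,70,8,"pics/s14.png"); shot("top",400,195,90,70,8,"pics/t14.png")
E
```

```text
clock: 17.95
eef_pos: [0.4771, -0.1769, 0.1566]
tool_rot: [-0.033, 0.999, -0.0, 0.001]
ft_force: [1.6, 0.2, 1.0]
grip_width: 0.0001
clock: 18.7
eef_pos: [0.4729, -0.3244, 0.0964]
tool_rot: [-0.033, 0.999, -0.0, 0.0]
ft_force: [-0.9, 1.3, 0.3]
grip_width: 0.0001
travel [-0.0022  0.0003  0.0214] dr [-0.0002  0.0005  0.001 ]
[ 0.4729 -0.3244  0.0964]
[[255.8479 202.1089]] [[352.5742 290.0775]]
```

View pics/s14.png

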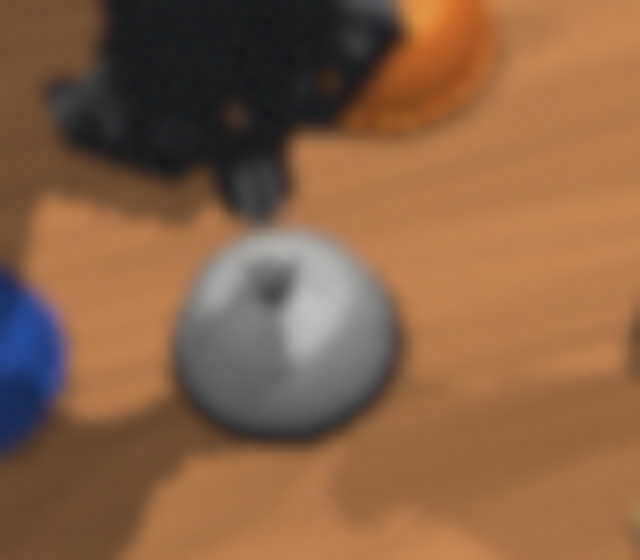

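View pics/t14.png

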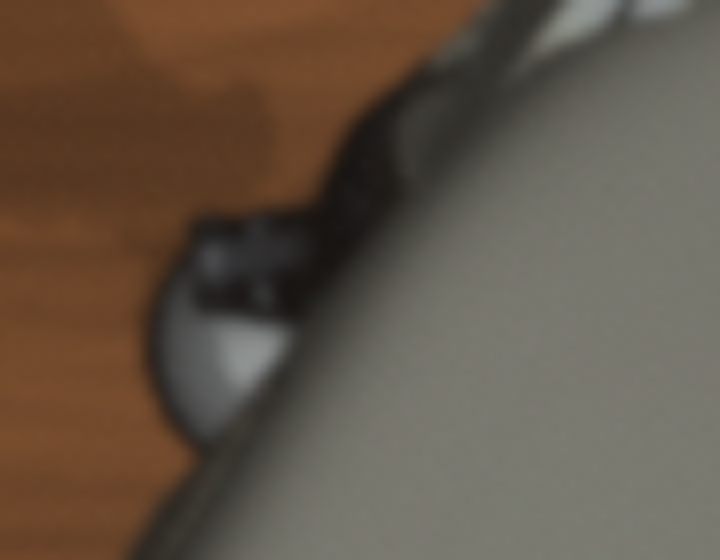

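```bash
python3 -m crank '{"dr":[[0,0,0],[0,0,0],[0,0,0],[0,0,0],[0,0,0],[0,0,0]],"travel":[[-0.003,0.0003,0.01],[-0.003,0.0003,0.018],[-0.003,0.0003,0.024],[-0.003,0.0003,0.028],[-0.003,0.0003,0.03],[-0.003,0.0003,0.03]],"hand":[0,0,0,0,0,0]}'
python3 - <<'E'
from h import *
o=bot.get_obs(); print(o["eef_pos"],o["ft_force"])
shot("scene",200,240,80,70,8,"pics/s15.png")
E
```

```text
clock: 19.55
eef_pos: [0.4753, -0.3251, 0.0656]
tool_rot: [-0.033, 0.999, -0.0, -0.0]
ft_force: [-1.2, 0.7, -0.2]
grip_width: -0.0005
[ 0.47533914 -0.32510411  0.06564606] [-1.18634189  0.65724073 -0.15874646]
```

View pics/s15.png

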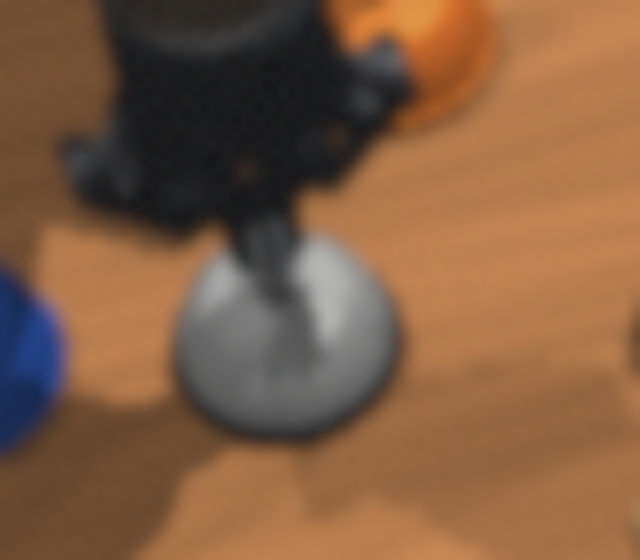

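```bash
python3 -m crank '{"dr":[[0,0,0],[0,0,0],[0,0,0],[0,0,0],[0,0,0],[0,0,0]],"travel":[[0,0,0.001],[0,0,0.002],[0,0,0.003],[0,0,0.004],[0,0,0.005],[0,0,0.006]],"hand":[0,0,0,0,0,0]}';python3 -m crank '{"dr":[[0,0,0],[0,0,0],[0,0,0]],"travel":[[0,0,0.001],[0,0,0.002],[0,0,0.003]],"hand":[0,0,0]}'
```

```text
clock: 20.35
eef_pos: [0.4754, -0.325, 0.0599]
tool_rot: [-0.033, 0.999, -0.0, 0.0]
ft_force: [-0.5, -0.0, 2.8]
grip_width: -0.0001
clock: 20.72
eef_pos: [0.4755, -0.325, 0.0569]
tool_rot: [-0.033, 0.999, -0.0, 0.0]
ft_force: [-0.8, 0.9, 3.5]
grip_width: 0.0002
```

```bash
python3 -m crank '{"dr":[[0,0,0],[0,0,0]],"travel":[[0,0,0.0007],[0,0,0.0014]],"hand":[0,0]}';python3 -m crank '{"dr":[[0,0,0],[0,0,0]],"travel":[[0,0,0.0005],[0,0,0.001]],"hand":[0,0]}'
```

```text
clock: 20.98
eef_pos: [0.4754, -0.3251, 0.0555]
tool_rot: [-0.033, 0.999, -0.0, 0.0]
ft_force: [-1.4, 0.7, 3.2]
grip_width: -0.0
clock: 21.22
eef_pos: [0.4755, -0.3251, 0.055]
tool_rot: [-0.033, 0.999, -0.0, 0.0]
ft_force: [-3.3, 1.5, 10.5]
grip_width: -0.0
```

```bash
python3 -m crank '{"dr":[[0,0,0],[0,0,0]],"travel":[[0,0,0.0004],[0,0,0.0004]],"hand":[0,0]}';python3 -m crank '{"dr":[[0,0,0],[0,0,0],[0,0,0],[0,0,0],[0,0,0],[0,0,0],[0,0,0],[0,0,0]],"travel":[[0,0,-0.002],[0,0,-0.005],[0,0,-0.01],[0,0,-0.02],[0,0,-0.05],[0,0,-0.1],[0,0,-0.14],[0.04,0,-0.15]],"hand":[0,0,0,0,0,0,0,0]}'
```

```text
clock: 21.48
eef_pos: [0.4755, -0.3251, 0.055]
tool_rot: [-0.033, 0.999, -0.0, 0.0]
ft_force: [-3.5, 2.4, 9.3]
grip_width: 0.0
clock: 22.48
eef_pos: [0.4386, -0.3289, 0.2076]
tool_rot: [-0.034, 0.999, -0.003, 0.003]
ft_force: [-1.0, -0.3, -0.4]
grip_width: -0.0002
```

```bash
python3 -m crank '{"dr":[[0,0,0],[0,0,0],[0,0,0],[0,0,0]],"travel":[[0.05,-0.02,0],[0.1,-0.06,0],[0.1,-0.06,0],[0.1,-0.06,0]],"hand":[0,0,0,0]}'; python3 - <<'E'
from h import *
for n in ("scene","top"): cv2.imwrite(f"pics/end_{n}.png",cam(n)["color"][:,:,::-1])
shot("scene",200,240,80,70,8,"pics/s16.png"); shot("top",400,195,90,70,8,"pics/t16.png")
E
```

```text
clock: 22.98
eef_pos: [0.3395, -0.3942, 0.2042]
tool_rot: [-0.032, 0.999, -0.0, 0.0]
ft_force: [0.2, 0.6, -0.2]
grip_width: -0.0001
```

View pics/end_scene.png

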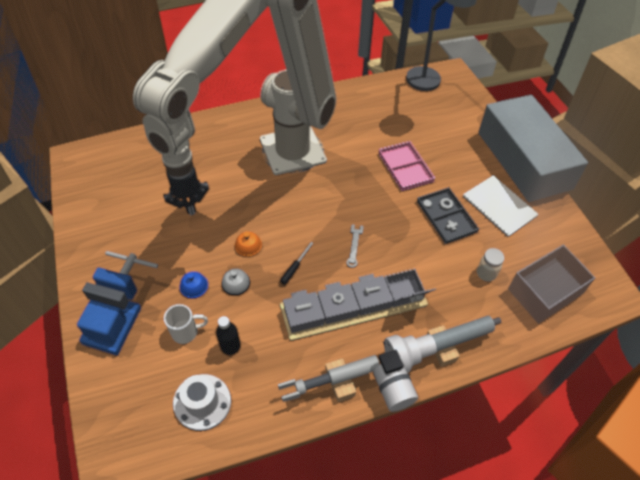

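View pics/end_top.png

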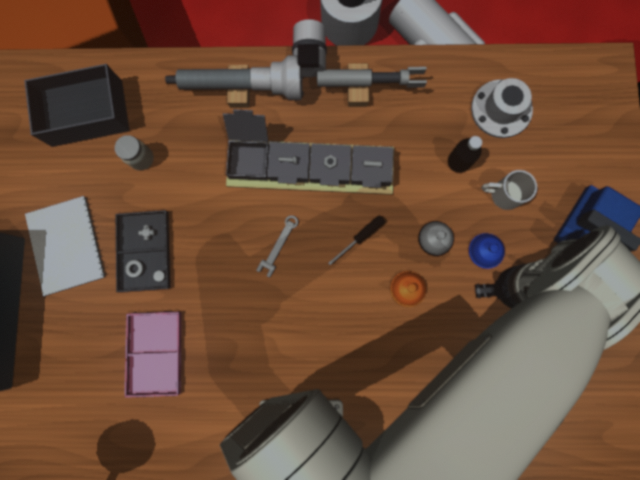

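View pics/s16.png

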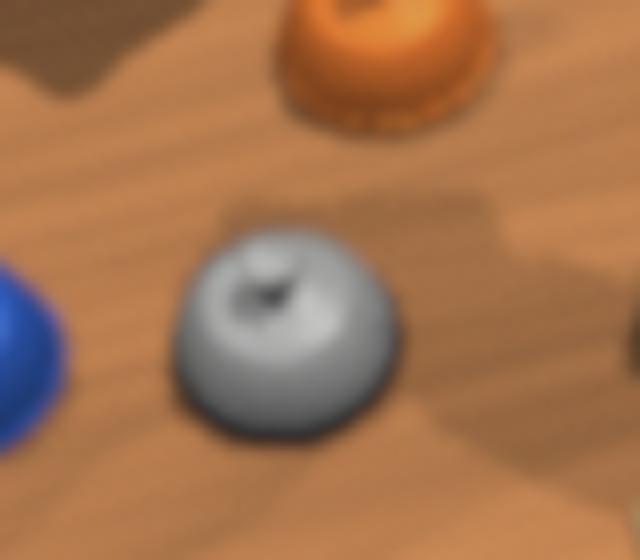

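```bash
python3 - <<'E'
from workcell import job
print(job.job_done())
E
```

```text
the job is handed in; nothing more can be done
None
```

The job is done and handed in at about 23 s. No verdict was reported.

- **Lid:** I pried up only the cross lid, by its tab. It now stands open past upright, commanded to about 1.95 rad. The other three lids are shut in both final pictures.
- **Cross:** I gripped it end to end; the opening read 34 mm against the 36 mm nominal. It was lowered until light contact with the tray floor (about 5 N) before I let go. It lies flat in the far bay of the dark tray.
- **Bell:** I pressed the grey bell's plunger in steps of 1 mm or less. The force rose to about 10 N at a tool height of 55.0 mm, and a further 0.4 mm command did not move it, so it was at its stop. After release the last picture shows the plunger back up.
- **Rest of the scene:** Nothing else looks moved in the final pictures, and the arm is clear of everything.

The two cameras disagreed by about 9 mm in x. I settled this by comparing each picture with the gripper's known pose and took values in between.

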